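# Set the analyser's transport lock with a hook rod

### The arm

A 6-joint arm with a two-finger parallel gripper is mounted at the origin on the work surface. World frame = base frame: x ahead of the robot, y to its left, z up, the work surface at z = 0. Lengths are in m, angles in rad, forces in N, time in s.
With the tool pointing down it reaches from about 0.4 to 0.825 m from the base axis. Payload 7 kg.
Tool frame: the origin (TCP) lies between the finger pads; the fingertips stand 22 mm ahead of it and the grasp point (between the pads) lies 3 mm ahead of it; z points along the fingers, y is the direction in which the jaws open and shut (so a half turn about z gives the same grasp; the last joint's range is limited). The gripper opens to 88 mm and grips with 3 to 60 N. Pads are 19 mm wide; open, the fingers measure 130 mm over their backs; the gripper's body (78 mm by 193 mm) begins 47 mm behind the grasp point.
Start: joints at [0.288, 0.359, 0.012, 0, -1.224, -0.288], TCP at [0.675, -0, 0.249] pointing down, gripper open.
Joint ranges: [-3.07, 3.07], [-1.43, 2.12], [-1.02, 1.25], [-3.03, 1.67], [-3.05, -0], [-3.03, 3.03]. Speed limits (rad/s): [2.39, 2.39, 3.01, 3.14, 3.14, 3.14].

### API

Orientations are given as [roll, pitch, yaw] about the fixed x, y, z axes, in that order (R = Rz(yaw) Ry(pitch) Rx(roll)).
In Python, from station import arm, optics gives the robot as it stands. The module is installed in compiled form; this text tells all that it offers.
- The arm moves only by the tool jog_arm, never from a script. Its argument "motion" is a list that holds one entry, the list of rows, each a list of 7 numbers: the shift along the tool's x, y, z in m, then the turn, a rotation vector about the tool's x, y, z in degrees, then the finger opening in m, from 0 to 0.0876. In form: [[[x, y, z, rx, ry, rz, grip], ...]]. A call has 1 to 8 rows; each row is the pose to reach, as a shift and turn from the pose measured when the call began, along the tool's axes at that moment; what a row does not reach only later rows make up. A row lasts 1/10 s, in which the tool goes at most 50 mm and 8.59 degrees, less where a joint would pass 70% of its speed; a pose out of reach is approached as far as the arm can. A call with a gripper value outside its range is refused whole. The fingers move at their own pace and stop on an object; "newtons" is the grip in N (left out, the last holds). Time passes only in rows, so rows that repeat a pose let the fingers close. It gives the time, the measured TCP pose, the force and the opening at its end, in the units of the state.
- arm.get_state(): the state, without advancing time (a new reading comes with each control period).
- optics.grab_frame(name): name is "scene" or "side" or "wrist"; returns the picture (480x640x3 uint8, red, green, blue); there is no depth.
- optics.camera_model(name): a dict with "mtx" (3x3 intrinsics, pixels), "D" ([k1, k2, p1, p2, k3] as OpenCV has them; the pictures are not rectified), "R" (3x3) and "t" (3): a world point X has camera coordinates R X + t; the wrist camera has in their place "mount" (4x4, takes a point from camera to tool coordinates, whose origin is the TCP and whose axes are the flange's). Camera axes: x right, y down, z forward; pixel columns grow to the right and rows downward; lengths in m; the calibration is good to about 2 mm. A picture is of the moment at which its call begins: read the wrist's pose just before it. camera_model takes no time and is no camera call.
- arm.job_done(): hands the job in, once; it reports no verdict.
The state is a dict: "t": time; "q": joint angles; "qd": joint speeds; "joint_efforts": joint torques, N m; "eef_pos": TCP position; "ee_rot": TCP orientation; "force": force on the tool from outside, world axes, zero at the start; "moment": the same for the moment, N m; "width": finger opening in m.
Only numpy, scipy, OpenCV 4.12 (cv2) and the standard library are available. Lean on these libraries where they do the work, as an engineer would, in place of code of your own. Each camera call takes 0.05 s, during which the arm holds its last target.

### The job

Set the transport lock of the bench analyser: take the hook rod from its fork stand, reach it under the analyser's front ledge, catch the eye of the drawbar and pull the bar fully out, then hang the rod upright back in the fork of its stand. After that slide the brass bolt fully across behind the red lug with its handle still upright, and turn the handle fully down into the keeper notch. Move the bar only with the rod, never with the hand, and leave the bottle, the tub and the spanner where they are.

Things in the scene. Friction and masses are not known exactly. Their poses are not given: they have to be found in the camera images.
- analyser: Blue-grey bench machine, fixed, 380 wide. Origin on the bench under the middle of its ledge's front edge; x into the machine, y to the left seen from the robot, z up; yaw varies. Ledge: underside 165, top 180 above the bench, from x 0 to a wall at x 130, open in front. A slot 20 wide cuts it along y 0. Furnace column to 310 tall at x 210, y -110; hood to 230 tall behind x 155.
- drawbar (a joint): How far the drawbar is pulled out, m: 0 = in, 0.070 = fully out at its stop; it slides towards the robot (along the analyser's -x), resists with about 2.5 N and stays where it is left. It starts between 0 and 0.008. Counts as fully out from about 0.065.
- eye (a point): Centre of the drawbar's eye: a level loop of steel bar 8 thick, open inside 30 (x) by 36 (y), 37 above the bench under the ledge, at the analyser's y 0, 35 behind the ledge's front edge when the bar is in. Axes as the analyser's. A hook put down into the loop from above and drawn towards the robot pulls the bar. A flat bar 30 wide runs back from it.
- lug (a point): On the red lug of the drawbar, a post 7 (x) by 12 (y), 47 behind the eye's centre; it rises from the bar through the ledge's slot and ends at 210 above the bench, this point is 8 below its top. Moves with the bar.
- rod_grip (a point): Centre of the orange handle, 26 (x) by 18 (y) by 80 (z), of the loose hook rod (130 g). Rod axes: z up along the shaft; the hook bends to -x. A flange plate 26 (x) by 52 (y) lies 40 to 45 below this point, then a shaft of 8 diameter. It starts hung upright by the flange in the fork, axes nearly along the stand's.
- rod_tip (a point): Centre of the rounded hook end (radius 4): 16.1 towards -x and 192.9 below rod_grip in rod axes. With the shaft's lower end swung about 30 degrees away from the robot the hook points straight down, and the shaft clears the ledge's edge while the tip goes over the loop (tip about 55 above the bench) and down into it (tip about 25).
- rod_stand: Fixed steel stand; origin on the bench under the shaft of a rod hung mid-fork. Base 110 by 120 by 10. Fork: two level prongs along x, 16 wide, gap 24 between, from x -26 to the post at x 40, top 175 above the bench; open at the -x end. Post 60 wide, 175 tall. Stands left or right, yaw varies.
- rod_bend (a point): Where the shaft turns into the hook: 170 below rod_grip on the shaft's line; from here the hook runs 28, bent 35 degrees to the rod's -x.
- fork (a point): Middle of the fork, level with the top of the prongs, 175 above the bench over the stand's origin; a hung rod's flange rests at this height, with rod_grip 45 above this point.
- bolt (a joint): How far the brass barrel bolt has slid across, m: 0 = drawn back, 0.040 = fully across (stop). It slides along the analyser's -y on top of the ledge; its axis lies at x = 26, z = 194 in the analyser's axes. Friction about 1.5 N, stays where left. Starts between 0 and 0.008. When across it stands behind the lug, so the drawbar must be out first.
- bolt_handle (a joint): Turn of the bolt's handle about the bolt's axis, rad: 0 upright, 1.57 level, pointing to the robot (analyser's -x) over the ledge's edge = fully down. A keeper strip (x 4, top at z 204) blocks it except at a notch 14 wide, where the handle is when the bolt is fully across. Stays where left (0.06 N m). Starts within 0.12 of upright.
- knob (a point): Centre of the black knob on the end of the bolt's handle: a roller 20 long along the analyser's y, 18 in diameter, 62 from the bolt's axis (256 above the bench when upright; y = 95 when the bolt is drawn back, 55 when across). Stem of 8 diameter. Free space of 60 or more all round when upright, and nothing under it when it is down in front of the ledge.
- notch (a point): Fixed point: centre of the keeper notch, on the analyser at x = 4, y = 55, z = 194.
- bottle_mid (a point): Centre of an amber bottle (bystander), 60 diameter, 130 tall, standing where the rod stand is not (left or right).
- tub_mid (a point): Centre of a white lidded tub (bystander), 72 diameter, 32 tall.
- spanner: Loose spanner lying flat (bystander), 140 long, origin at the middle of its underside, along its x.
Mind the look-alikes: they are no part of the job. Leave any turquoise look-alike of the rod_stand alone.

How it is judged:
On the way, in this order (a step that is already met when the one before it is completed fails the run):
1. the rod's hook is down in the drawbar's eye (x of rod_tip in the frame of eye between -0.022 and 0.022 m and y of rod_tip in the frame of eye between -0.024 and 0.024 m and z of rod_tip in the frame of eye between -0.034 and 0.001 m and value of joint drawbar below 0.04 m), for 0.1 s.
2. the drawbar is pulled out (over 62 mm) with the hook in its eye (value of joint drawbar above 0.062 m and x of rod_tip in the frame of eye between -0.022 and 0.022 m and y of rod_tip in the frame of eye between -0.024 and 0.024 m and z of rod_tip in the frame of eye between -0.034 and 0.001 m), for 0.1 s.
3. the rod hangs upright in its fork again, let go (x of rod_grip in the frame of rod_stand between -0.022 and 0.022 m and y of rod_grip in the frame of rod_stand between -0.022 and 0.022 m and z of rod_grip in the frame of rod_stand between 0.213 and 0.227 m and angle between rod_grip's own z axis and vertical below 0.15 rad and contact force between rod and the fingers below 0.1 N), for 0.2 s.
4. the bolt is across (over 35 mm) with its handle still upright (within 0.5 rad) (value of joint bolt above 0.035 m and value of joint bolt_handle below 0.5 rad), for 0.1 s.
At the end, for the whole second after the job is handed in: Drawbar out over 62 mm, bolt across over 35 mm, its handle turned down over 1.35 rad into the notch; the rod hangs at rest on the fork, upright within 0.15 rad, its grip centre within 22 mm of the fork centre in x and y and 213 to 227 mm above the bench; the hand holds nothing (all of step 3 and value of joint drawbar above 0.062 m and value of joint bolt above 0.035 m and value of joint bolt_handle above 1.35 rad and linear speed of rod below 0.02 m/s and velocity of joint bolt_handle below 0.1 rad/s); the robot touches nothing.
It fails at once if the hand or arm pushes the drawbar or its lug (over 1.5 N) (contact force between drawbar and the fingers above 1.5 N or contact force between drawbar and the arm above 1.5 N).
It fails at once if the bottle is moved by more than 25 mm (distance of bottle_mid from where it was at the start of the episode above 0.025 m).
It fails at once if the tub is moved by more than 25 mm (distance of tub_mid from where it was at the start of the episode above 0.025 m).
It fails at once if the spanner is moved by more than 25 mm (distance of spanner from where it was at the start of the episode above 0.025 m).
It also fails if it takes over 72 s, if anything falls off the work surface, if the arm or the gripper's body presses on something with over 40 N, if the wrist force passes 120 N, or if a joint passes its speed limit or range.

## Working session

There is one attempt and no reset: what is moved stays moved. The work goes in short steps, Python scripts to look and compute and a tool call to move; the robot and the scene stay as the last step left them, time stands still between calls to the robot, and variables do not carry over. Pictures are saved under pics/ and viewed, and the job is handed in when it is done.

Besides the shell and the picture viewer there is one more tool, called after "Emit:" by a JSON object that holds its "method" and its "body", one argument or row to a line. jog_arm: Moves the arm, as the interface text tells. Its arguments: {"type":"object","properties":{"motion":{"type":"array","items":{"type":"array","items":{"type":"array","items":{"type":"number"}}}},"newtons":{"type":"number"}},"required":["motion"]}

```bash
mkdir -p pics; python3 - <<'E'
from station import arm, optics
import cv2
s=arm.get_state(); print(s)
for n in ["scene","side","wrist"]:
    im=optics.grab_frame(n); cv2.imwrite(f"pics/{n}0.png",im[:,:,::-1])
    m=optics.camera_model(n); print(n,m)
E
```

```text
{'t': 0.0, 'q': array([ 2.88091039e-01,  3.59374644e-01,  1.10565171e-02, -3.65539780e-04,
       -1.22407298e+00, -2.88065345e-01]), 'qd': array([ 0.00143358, -0.0008454 ,  0.0006555 , -0.00143808, -0.00084695,
       -0.00018679]), 'joint_efforts': array([-8.00930356e-04, -5.82726967e+01,  2.93058443e+01,  6.99745238e+00,
        6.93249181e-03, -2.06530804e-04]), 'eef_pos': array([ 6.74550531e-01, -2.36044575e-05,  2.47626769e-01]), 'ee_rot': array([ 3.13996596e+00, -1.23647132e-04, -1.57089502e+00]), 'force': array([-0.08118804, -0.81255585,  0.23608642]), 'moment': array([ 0.02406944, -0.01417831,  0.03603151]), 'width': 0.08765396662813095}
scene {'mtx': array([[550.71439904,   0.        , 319.69886526],
       [  0.        , 550.71439904, 232.13398106],
       [  0.        ,   0.        ,   1.        ]]), 'D': array([-0.14259384,  0.        ,  0.        ,  0.        ,  0.        ]), 'R': array([[-0.36440223,  0.93122853, -0.00494316],
       [ 0.8719602 ,  0.33933649, -0.35289681],
       [-0.32695018, -0.13290662, -0.93564919]]), 't': array([ 0.24409315, -0.33615805,  1.76221
[... 348 characters left out ...]
,
       [ 0.30352737, -0.75681782, -0.57887643]]), 't': array([0.45386606, 0.29388005, 1.37596509])}
wrist {'mtx': array([[360.21076272,   0.        , 324.97239756],
       [  0.        , 360.21076272, 244.32725371],
       [  0.        ,   0.        ,   1.        ]]), 'D': array([-0.00825002,  0.        ,  0.        ,  0.        ,  0.        ]), 'mount': array([[ 4.52994280e-04, -9.62650053e-01, -2.70748353e-01,
         7.14161022e-02],
       [ 9.99999896e-01,  4.24015527e-04,  1.65525157e-04,
        -6.00072902e-04],
       [-4.45412954e-05, -2.70748400e-01,  9.62650145e-01,
        -1.36435470e-01],
       [ 0.00000000e+00,  0.00000000e+00,  0.00000000e+00,
         1.00000000e+00]])}
```

View pics/scene0.png

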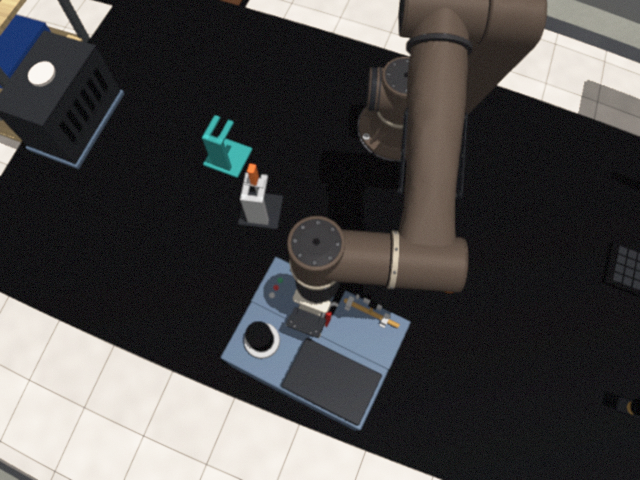

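View pics/side0.png

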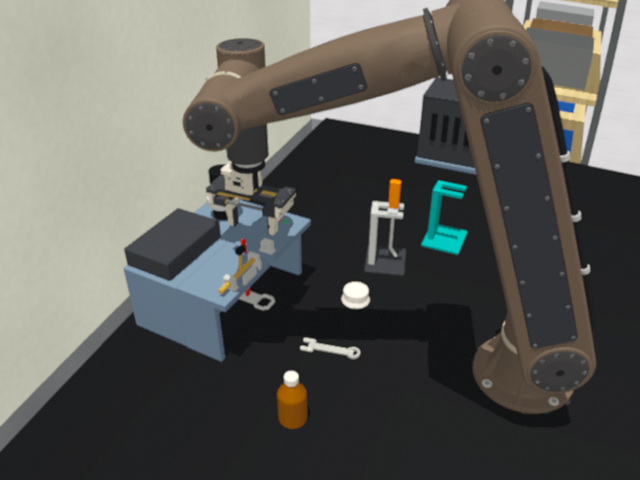

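View pics/wrist0.png

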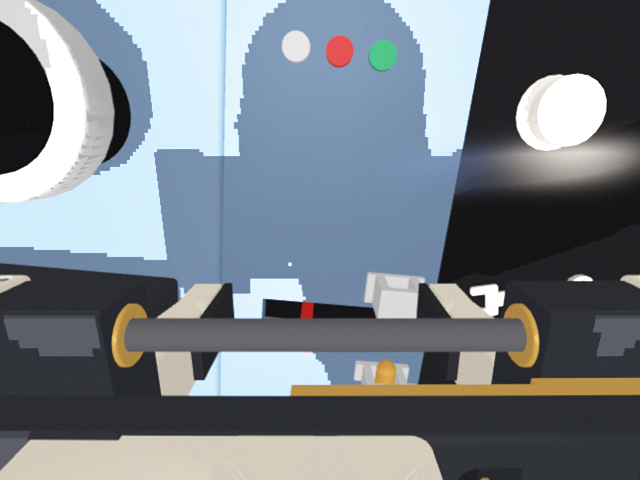

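```bash
cat > h.py <<'E'
import numpy as np, cv2
from station import arm, optics
from scipy.spatial.transform import Rotation as Rn
def crop(src,name,x0,y0,x1,y1,k):
    im=cv2.imread(f"pics/{src}.png")[y0:y1,x0:x1]
    cv2.imwrite(f"pics/{name}.png",cv2.resize(im,None,fx=k,fy=k,interpolation=cv2.INTER_CUBIC))
def cam(n,tcp=None):
    m=optics.camera_model(n)
    if n!="wrist": return m["mtx"],m["D"],m["R"],m["t"]
    p,r=tcp; T=np.eye(4); T[:3,:3]=Rn.from_euler('xyz',r).as_matrix(); T[:3,3]=p
    C=np.linalg.inv(T@m["mount"]); return m["mtx"],m["D"],C[:3,:3],C[:3,3]
def ray(c,uv):
    K,D,R,t=c
    p=cv2.undistortPoints(np.array([[uv]],float),K,D)[0,0]
    d=R.T@np.array([p[0],p[1],1]); return -R.T@t, d/np.linalg.norm(d)
def atz(c,uv,z):
    o,d=ray(c,uv); return o+d*(z-o[2])/d[2]
def proj(c,X):
    K,D,R,t=c
    return cv2.projectPoints(np.atleast_2d(X).astype(float),cv2.Rodrigues(R)[0],t,K,D)[0][:,0]
def tri(obs):
    A=np.zeros((3,3));b=np.zeros(3);L=[]
    for c,uv in obs:
        o,d=ray(c,uv);P=np.eye(3)-np.outer(d,d);A+=P;b+=P@o;L.append((o,d))
    X=np.linalg.solve(A,b)
    return X,[np.linalg.norm((np.eye(3)-np.outer(d,d))@(X-o)) for o,d in L]
def pose():
    s=arm.get_state(); return s["eef_pos"],s["ee_rot"]
E
python3 - <<'E'
from h import *
crop("scene0","c1",190,100,300,240,5)
crop("side0","c2",340,165,480,285,5)
crop("scene0","c3",210,250,420,430,3.8)
crop("side0","c4",115,200,325,360,3.8)
E
```

```text
(no output)
```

View pics/c1.png

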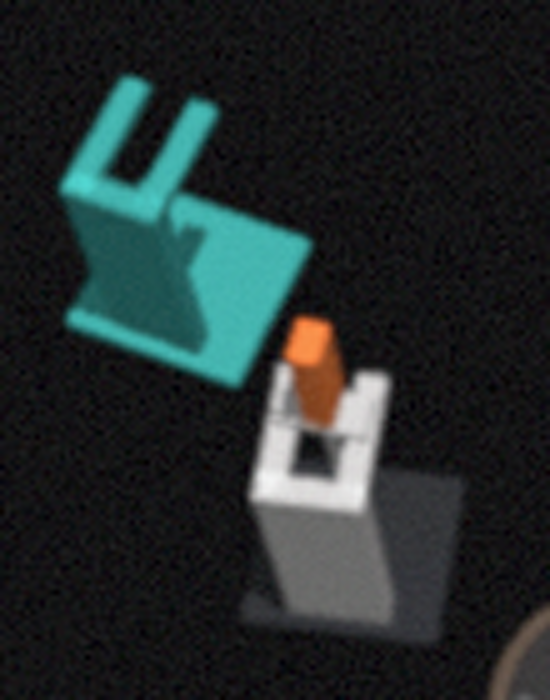

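View pics/c2.png

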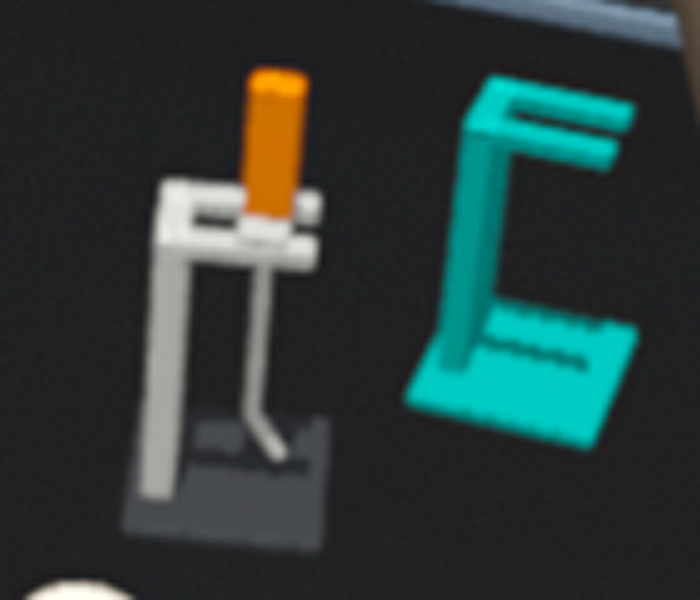

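View pics/c3.png

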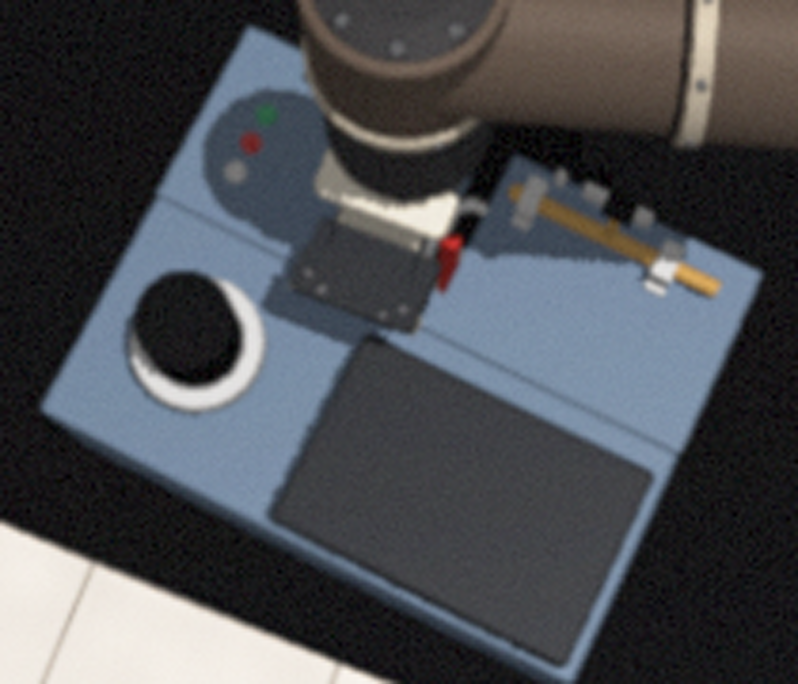

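View pics/c4.png

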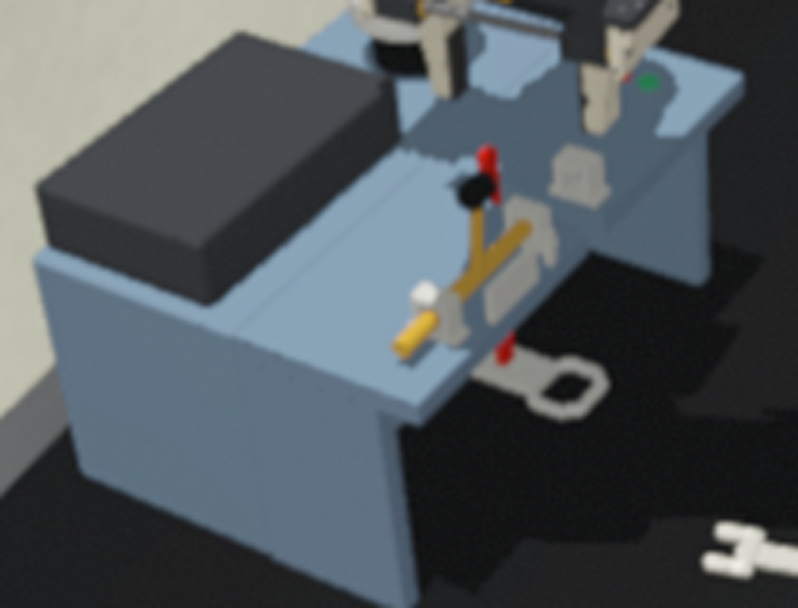

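```bash
python3 - <<'E'
from h import *
S=cam("scene");D=cam("side")
c1=lambda x,y:(190+x/5-.4,100+y/5-.4)
c2=lambda x,y:(340+x/5-.4,165+y/5-.4)
c3=lambda x,y:(210+x/3.8-.4,250+y/3.8-.4)
c4=lambda x,y:(115+x/3.8-.4,200+y/3.8-.4)
p=lambda *a:print(*[np.round(x,4) if not isinstance(x,str) else x for x in a])
p("top",*tri([(S,c1(308,340)),(D,c2(279,82))]), atz(S,c1(308,340),.26),atz(D,c2(279,82),.26))
p("tip",atz(D,c2(281,457),.0271), "bend",atz(D,c2(252,410),.05))
for n,q in dict(postL=(250,497),postR=(365,508),tipR=(392,376),tipL=(273,366)).items(): p(n,atz(S,c1(*q),.175))
for n,q in dict(post0=(163,183),postn=(158,245),tipnear=(318,250),tipfar=(320,200)).items(): p(n,atz(D,c2(*q),.175))
for n,q in dict(baseFR=(240,640-25),baseFL=(440,640),baseBL=(465,480)).items(): p(n,atz(S,c1(*q),.01))
for n,q in dict(ledL=(762,272),ledR=(250,27),backR=(42,408),).items(): p(n,atz(S,c3(*q),.18))
for n,q in dict(ledL=(418,405),ledR=(743,72)).items(): p("side",n,atz(D,c4(*q),.18))
p("eye",atz(D,c4(572,388),.041))
p("eye out", [atz(D,c4(*q),.041) for q in [(609,382),(528,402),(585,358),(565,416)]])
p("lug",*tri([(S,c3(452,240)),(D,c4(487,153))]))
p("bolt ends",atz(S,c3(718,288),.194),atz(S,c3(510,190),.194))
p("knob",atz(D,c4(476,188),.256))
p("tub",atz(D,(356,293),.03))
E
```

```text
top [ 0.4121 -0.2903  0.2595] [0.0006 0.0006] [ 0.4118 -0.2905  0.26  ] [ 0.4122 -0.2887  0.26  ]
tip [ 0.3936 -0.2882  0.0271] bend [ 0.4137 -0.2936  0.05  ]
postL [ 0.4736 -0.3086  0.175 ]
postR [ 0.4571 -0.2477  0.175 ]
tipR [ 0.3789 -0.2656  0.175 ]
tipL [ 0.3969 -0.3295  0.175 ]
post0 [ 0.476  -0.3055  0.175 ]
postn [ 0.4588 -0.2454  0.175 ]
tipnear [ 0.3802 -0.2732  0.175 ]
tipfar [ 0.393  -0.3216  0.175 ]
baseFR [ 0.4871 -0.3345  0.01  ]
baseFL [ 0.4585 -0.2167  0.01  ]
baseBL [ 0.3571 -0.2432  0.01  ]
ledL [0.6249 0.225  0.18  ]
ledR [ 0.5907 -0.1529  0.18  ]
backR [ 0.8777 -0.1778  0.18  ]
side ledL [0.6263 0.2261 0.18  ]
side ledR [ 0.5931 -0.1554  0.18  ]
eye [0.6328 0.0374 0.041 ]
eye out [[0.6132 0.0227 0.041 ]
 [0.6529 0.0609 0.041 ]
 [0.6384 0.0069 0.041 ]
 [0.6246 0.0638 0.041 ]]
lug [0.6846 0.0303 0.2091] [0.0007 0.0007]
bolt ends [0.6485 0.2005 0.194 ] [0.6361 0.0522 0.194 ]
knob [0.6392 0.1225 0.256 ]
tub [ 0.4407 -0.0928  0.03  ]
```

```bash
cat >> h.py <<'E'
def Rt(yaw,tilt=0):
    """tool down, jaws along heading 'yaw'(deg), fingers tilted forward (away) by tilt deg"""
    return Rn.from_euler('z',yaw-90,degrees=True)*Rn.from_euler('x',180,degrees=True)*Rn.from_euler('x',tilt,degrees=True)
def delta(pos,yaw,tilt=0):
    p,r=pose(); R=Rn.from_euler('xyz',r)
    d=R.inv().apply(np.array(pos)-p); w=(R.inv()*Rt(yaw,tilt)).as_rotvec(degrees=True)
    print("shift",np.round(d,4),"turn",np.round(w,2))
A0=np.array([.6088,.0358,0]);AY=-5.06
def an(x,y,z): 
    a=np.radians(AY); return A0+np.array([np.cos(a)*x-np.sin(a)*y,np.sin(a)*x+np.cos(a)*y,z])
E
python3 - <<'E'
from h import *
delta((.675,0,.38),13.7); delta((.412,-.2905,.36),13.7)
E
```

```text
shift [-0.     -0.0002 -0.1321] turn [  0.07   0.   -13.7 ]
shift [ 0.2905  0.2628 -0.1118] turn [  0.07   0.   -13.7 ]
```

The only look-alike is the empty turquoise stand at scene (225,150) / side (447,215). The rod with the orange handle hangs in the grey stand at scene (253,175) / side (395,193), and the crops confirm that choice. I'm moving above it now.

Emit:
{"method": "jog_arm", "body": {
  "motion": [
    [[0, 0, -0.05, 0, 0, 0, 0.0876], [0.03, 0.03, -0.09, 0, 0, -4, 0.0876], [0.07, 0.06, -0.112, 0, 0, -8, 0.0876], [0.11, 0.1, -0.112, 0, 0, -13.7, 0.0876], [0.145, 0.13, -0.112, 0, 0, -13.7, 0.0876], [0.18, 0.16, -0.112, 0, 0, -13.7, 0.0876], [0.21, 0.19, -0.112, 0, 0, -13.7, 0.0876], [0.235, 0.21, -0.112, 0, 0, -13.7, 0.0876]]
  ]
}}

```text
t: 0.95
eef_pos: [0.4623, -0.2364, 0.3606]
ee_rot: [3.141, 0.0, -1.332]
force: [1.2, -0.3, -0.6]
width: 0.0877
```

```bash
python3 - <<'E'
from h import *
print(pose()); P=pose()
cv2.imwrite("pics/w1.png",optics.grab_frame("wrist")[:,:,::-1])
cv2.imwrite("pics/d1.png",optics.grab_frame("side")[:,:,::-1])
cv2.imwrite("pics/s1.png",optics.grab_frame("scene")[:,:,::-1])
c=cam("wrist",P); print(proj(c,[[.412,-.29,.26],[.413,-.29,.175]]))
np.save("P1.npy",np.array(P))
crop("d1","d1c",115,190,325,350,3.8)
crop("s1","s1c",210,250,420,430,3.8)
E
```

```text
(array([ 0.46226727, -0.2364437 ,  0.36056713]), array([ 3.14089622e+00,  1.84509276e-05, -1.33246260e+00]))
[[419.75867526 192.76780371]
 [394.27458333 179.72369636]]
```

View pics/w1.png

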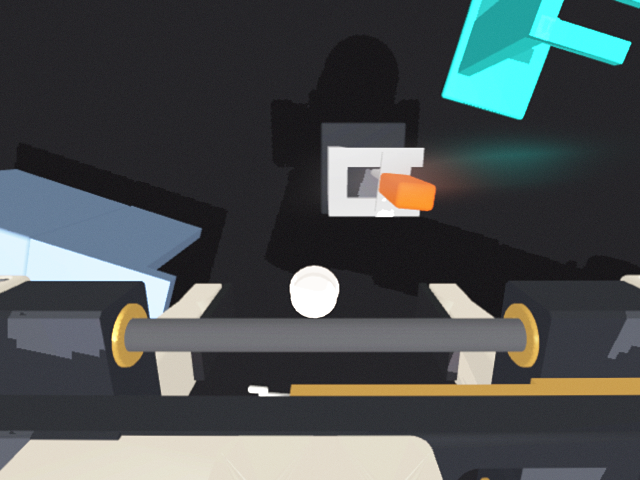

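View pics/d1c.png

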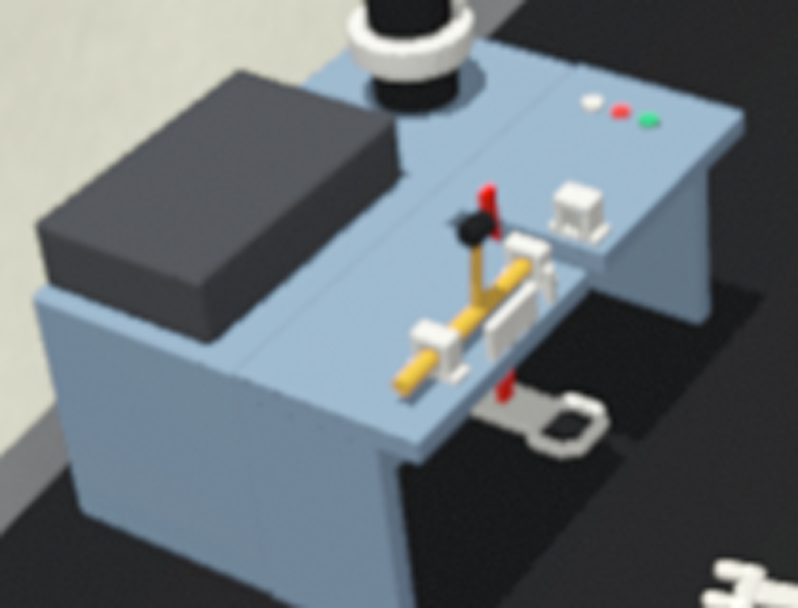

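View pics/s1c.png

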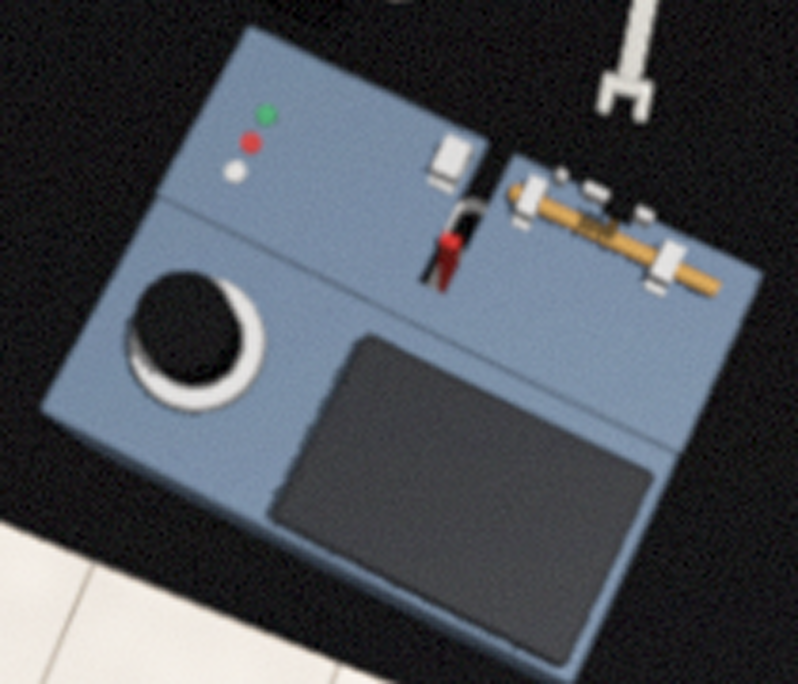

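```bash
python3 - <<'E'
from h import *
delta((.412,-.2900,.225),13.7)
E
```

```text
shift [0.0402 0.0624 0.1356] turn [ 0.03 -0.   -0.17]
```

Emit:
{"method": "jog_arm", "body": {
  "motion": [
    [[0.02, 0.031, 0, 0, 0, 0, 0.0876], [0.04, 0.062, 0, 0, 0, 0, 0.0876], [0.04, 0.062, 0.03, 0, 0, 0, 0.0876], [0.04, 0.062, 0.06, 0, 0, 0, 0.0876], [0.04, 0.062, 0.09, 0, 0, 0, 0.0876], [0.04, 0.062, 0.12, 0, 0, 0, 0.0876], [0.04, 0.062, 0.135, 0, 0, 0, 0.0876], [0.04, 0.062, 0.135, 0, 0, 0, 0.0876]]
  ]
}}

```text
t: 1.9
eef_pos: [0.4116, -0.2887, 0.223]
ee_rot: [3.137, 0.003, -1.334]
force: [0.1, -1.2, 0.5]
width: 0.0875
```

```bash
python3 - <<'E'
from h import *
print(arm.get_state()["q"],arm.get_state()["force"])
delta((.412,-.2900,.225),13.7)
cv2.imwrite("pics/d2.png",optics.grab_frame("side")[:,:,::-1])
cv2.imwrite("pics/s2.png",optics.grab_frame("scene")[:,:,::-1])
crop("d2","d2c",330,110,490,280,4); crop("s2","s2c",190,100,320,240,4)
a=cv2.imread("pics/d2c.png");b=cv2.imread("pics/s2c.png");h=min(a.shape[0],b.shape[0]);cv2.imwrite("pics/x2.png",cv2.resize(np.hstack([a[:h],b[:h]]),None,fx=.68,fy=.68))
E
```

```text
[-2.20508756e-01  9.63637264e-02 -3.94361569e-01 -4.63714978e-04
 -1.08547121e+00  4.57392602e-01] [ 0.06712038 -1.15521709  0.47841438]
shift [ 0.0014 -0.     -0.002 ] turn [ 0.27  0.16 -0.14]
```

View pics/x2.png

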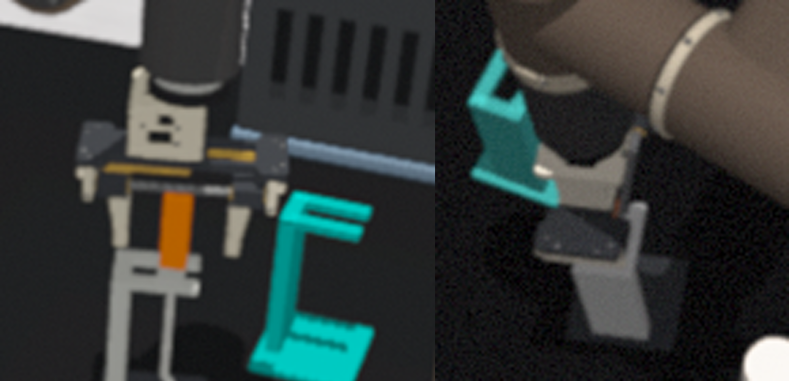

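Emit:
{"method": "jog_arm", "body": {
  "motion": [
    [[0.001, 0, -0.001, 0, 0, 0, 0.05], [0.001, 0, -0.001, 0, 0, 0, 0.03], [0.001, 0, -0.001, 0, 0, 0, 0.015], [0.001, 0, -0.001, 0, 0, 0, 0.01], [0.001, 0, -0.001, 0, 0, 0, 0.01], [0.001, 0, -0.001, 0, 0, 0, 0.01], [0.001, 0, -0.001, 0, 0, 0, 0.01], [0.001, 0, -0.001, 0, 0, 0, 0.01]]
  ],
  "newtons": 50
}}

```text
t: 2.8
eef_pos: [0.4133, -0.2905, 0.2269]
ee_rot: [3.141, -0.0, -1.334]
force: [0.2, -0.5, -0.6]
width: 0.0295
```

Emit:
{"method": "jog_arm", "body": {
  "motion": [
    [[0, 0, 0, 0, 0, 0, 0.01], [0, 0, 0, 0, 0, 0, 0.01], [0, 0, 0, 0, 0, 0, 0.01], [0, 0, 0, 0, 0, 0, 0.01]]
  ]
}}

```text
t: 3.2
eef_pos: [0.4133, -0.2905, 0.2269]
ee_rot: [3.141, -0.0, -1.334]
force: [-0.6, 0.0, -0.1]
width: 0.0263
```

```bash
python3 - <<'E'
from h import *
s=arm.get_state();print(s["width"],s["force"])
P=pose();cv2.imwrite("pics/w3.png",optics.grab_frame("wrist")[:,:,::-1])
cv2.imwrite("pics/d3.png",optics.grab_frame("side")[:,:,::-1])
crop("d3","d3c",330,150,430,280,4)
a=cv2.imread("pics/d3c.png");b=cv2.imread("pics/w3.png")
b=cv2.resize(b,(int(520*640/480),520));cv2.imwrite("pics/x3.png",cv2.resize(np.hstack([a,b]),None,fx=.72,fy=.72))
E
```

```text
0.026324051074675538 [-0.56640099  0.01072242 -0.0502821 ]
```

View pics/x3.png

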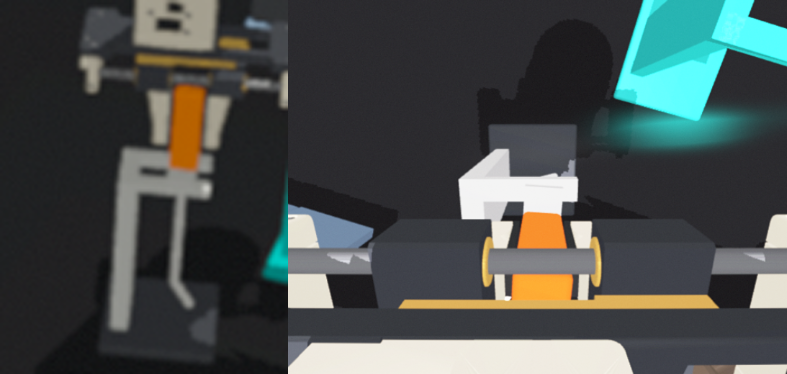

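Emit:
{"method": "jog_arm", "body": {
  "motion": [
    [[0, 0, -0.01, 0, 0, 0, 0.01], [0, 0, -0.025, 0, 0, 0, 0.01], [0, 0, -0.05, 0, 0, 0, 0.01], [0, 0, -0.08, 0, 0, 0, 0.01], [0, 0, -0.11, 0, 0, 0, 0.01], [0, 0, -0.14, 0, 0, 0, 0.01], [0, 0, -0.17, 0, 0, 0, 0.01], [0, 0, -0.2, 0, 0, 0, 0.01]]
  ]
}}

```text
t: 4.1
eef_pos: [0.413, -0.2903, 0.4289]
ee_rot: [3.141, -0.0, -1.334]
force: [0.0, 0.7, -2.5]
width: 0.0265
```

```bash
cat >> h.py <<'E'
TIP=np.array([0,.0161,.1998])
def tipdelta(tip,yaw=AY,tilt=30):
    pos=np.array(tip)-Rt(yaw,tilt).apply(TIP); print("TCP",np.round(pos,4)); delta(pos,yaw,tilt)
E
python3 - <<'E'
from h import *
print(arm.get_state()["q"])
cv2.imwrite("pics/d4.png",optics.grab_frame("side")[:,:,::-1])
D=cam("side")
im=cv2.imread("pics/d1.png"); k=4
im=cv2.resize(im[190:350,115:325],None,fx=3.8,fy=3.8,interpolation=cv2.INTER_CUBIC)
for d,col in [(0,(0,255,0)),(.006,(0,255,255))]:
  for hx,hy in [(.015,.018),(.023,.026)]:
    e=np.array([an(.035-d+a*hx,b*hy,.041) for a,b in [(1,1),(1,-1),(-1,-1),(-1,1)]])
    q=((proj(D,e)-[115,190]+.5)*3.8).astype(int); cv2.polylines(im,[q],True,col,1)
pts=[an(0,-.19,.18),an(0,.19,.18),an(.026,.095,.256),an(.004,.055,.204),an(.13,.19,.18)]
for q in ((proj(D,pts)-[115,190]+.5)*3.8).astype(int): cv2.circle(im,tuple(int(v) for v in q),4,(255,0,255),1)
cv2.imwrite("pics/e1.png",im)
print("spanner",atz(D,(330,348),0.005))
tipdelta(an(-.06,0,.075))
E
```

```text
[-2.22548855e-01  6.05830489e-03 -2.75722152e-02  6.35485895e-04
 -1.53748838e+00  4.59512671e-01]
spanner [0.43834115 0.09161485 0.005     ]
TCP [0.4634 0.0487 0.2561]
shift [-0.3201 -0.1272  0.1769] turn [29.44  4.6  18.28]
```

View pics/e1.png

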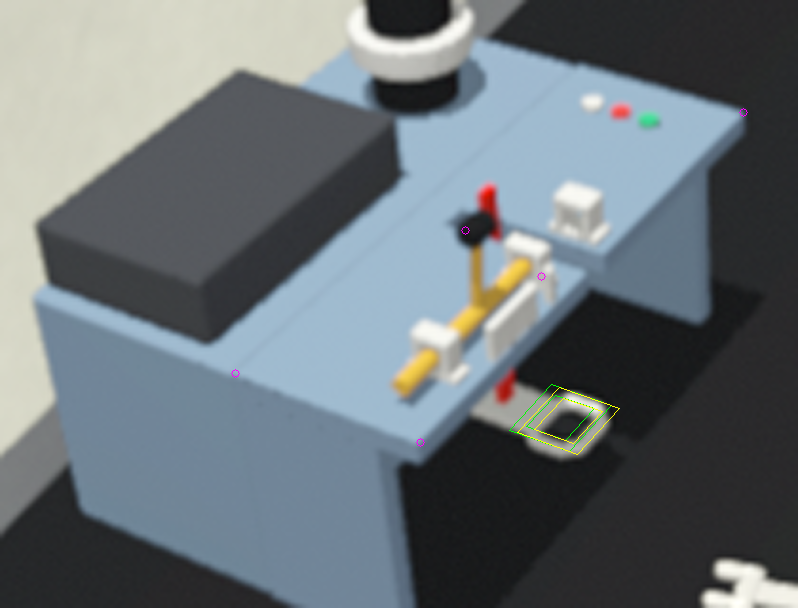

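View pics/d4.png

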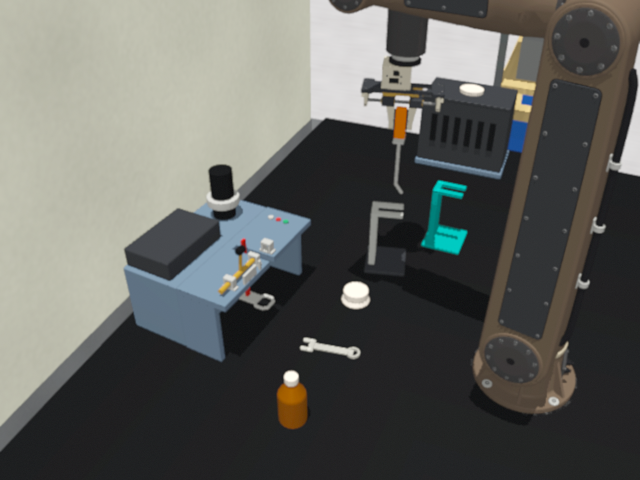

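```bash
python3 - <<'E'
from h import *
P=pose();R=Rn.from_euler('xyz',P[1]);D=cam("side")
print(proj(D,[P[0]+R.apply(TIP),P[0]+R.apply([0,0,.1769]),P[0]+R.apply([0,0,.0069-.04])]))
crop("d4","d4c",350,80,450,210,4)
E
```

```text
[[400.29318143 189.27380376]
 [394.72456971 181.04529997]
 [400.95205951 104.60654439]]
```

View pics/d4c.png

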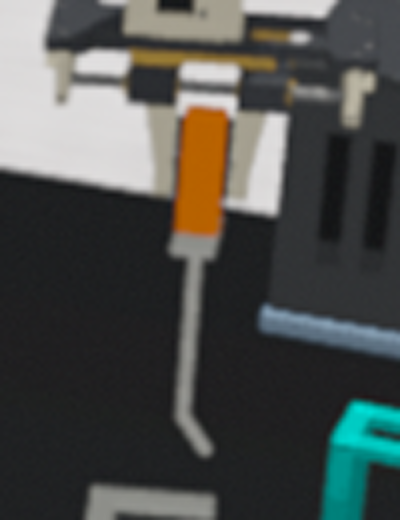

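Emit:
{"method": "jog_arm", "body": {
  "motion": [
    [[-0.04, -0.015, 0, 0, 0, 2.3, 0.01], [-0.08, -0.03, 0, 0, 0, 4.6, 0.01], [-0.12, -0.045, 0, 4, 0.6, 7, 0.01], [-0.16, -0.06, 0.02, 9, 1.4, 9, 0.01], [-0.2, -0.08, 0.03, 14, 2.2, 11, 0.01], [-0.24, -0.095, 0.05, 19, 3, 13, 0.01], [-0.28, -0.11, 0.07, 24, 3.7, 16, 0.01], [-0.32, -0.127, 0.09, 29.4, 4.6, 18.3, 0.01]]
  ]
}}

```text
t: 4.95
eef_pos: [0.4589, 0.0106, 0.36]
ee_rot: [-2.671, -0.016, -1.645]
force: [1.3, -1.4, -0.6]
width: 0.0265
```

```bash
python3 - <<'E'
from h import *
print(arm.get_state()["q"])
tipdelta(an(-.06,0,.065))
E
```

```text
[ 0.71549857 -0.37410824 -0.71694115  0.42431738 -0.93902079 -0.98927261]
TCP [0.4634 0.0487 0.2461]
shift [-0.0402  0.0499  0.1017] turn [ 3.03 -0.43  1.14]
```

Emit:
{"method": "jog_arm", "body": {
  "motion": [
    [[-0.02, 0.01, 0, 1, 0, 0.5, 0.01], [-0.04, 0.025, 0.02, 3, -0.4, 1.1, 0.01], [-0.04, 0.035, 0.05, 3, -0.4, 1.1, 0.01], [-0.04, 0.045, 0.08, 3, -0.4, 1.1, 0.01], [-0.04, 0.05, 0.102, 3, -0.4, 1.1, 0.01], [-0.04, 0.05, 0.102, 3, -0.4, 1.1, 0.01]]
  ]
}}

```text
t: 5.55
eef_pos: [0.4663, 0.0486, 0.2496]
ee_rot: [-2.625, -0.002, -1.66]
force: [0.7, -1.3, -1.1]
width: 0.026
```

```bash
python3 - <<'E'
from h import *
tipdelta(an(-.06,0,.065))
P=pose();R=Rn.from_euler('xyz',P[1]);D=cam("side")
cv2.imwrite("pics/d5.png",optics.grab_frame("side")[:,:,::-1])
q=(proj(D,[P[0]+R.apply(TIP),P[0]+R.apply([0,0,.1769]),P[0]+R.apply([0,0,.0069-.04])]));print(q)
crop("d5","d5c",200,170,400,330,4)
E
```

```text
TCP [0.4634 0.0487 0.2461]
shift [0.0002 0.0043 0.0016] turn [ 0.4  -0.1   0.03]
[[294.58816776 302.61738426]
 [293.31736302 293.36859078]
 [333.49848723 242.13474798]]
```

View pics/d5c.png

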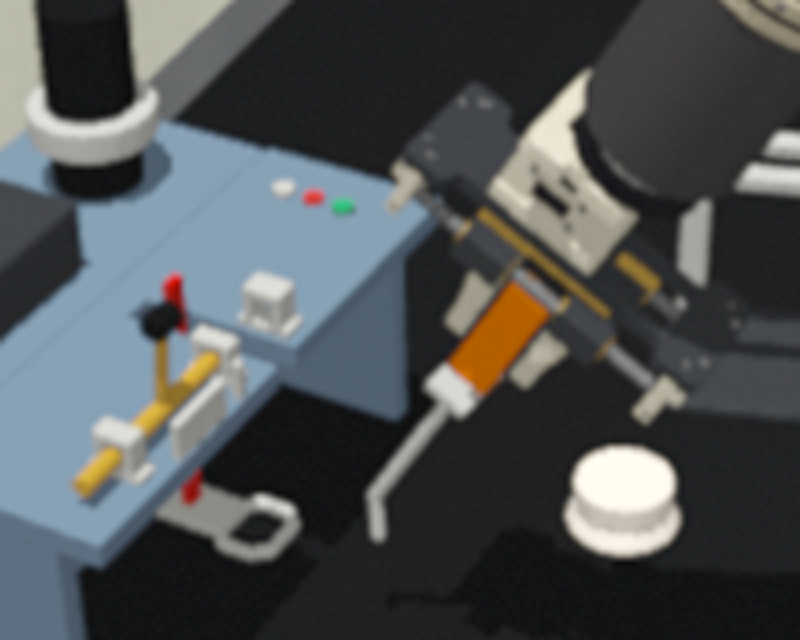

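```bash
python3 - <<'E'
from h import *
tipdelta(an(-.02,0,.062));tipdelta(an(.026,0,.062))
E
```

```text
TCP [0.5033 0.0451 0.2431]
shift [-0.0007 -0.0295  0.0244] turn [ 0.42 -0.17  0.01]
TCP [0.5491 0.0411 0.2431]
shift [-0.0007 -0.0695  0.0471] turn [ 0.42 -0.17  0.01]
```

Emit:
{"method": "jog_arm", "body": {
  "motion": [
    [[0, -0.015, 0.012, 0.4, 0, 0, 0.01], [0, -0.03, 0.024, 0.4, 0, 0, 0.01], [0, -0.042, 0.031, 0.4, 0, 0, 0.01], [0, -0.055, 0.039, 0.4, 0, 0, 0.01], [-0.001, -0.0695, 0.047, 0.4, -0.2, 0, 0.01], [-0.001, -0.0695, 0.047, 0.4, -0.2, 0, 0.01], [-0.001, -0.0695, 0.047, 0.4, -0.2, 0, 0.01]]
  ]
}}

```text
t: 6.3
eef_pos: [0.5486, 0.0408, 0.2436]
ee_rot: [-2.618, -0.0, -1.66]
force: [0.2, 0.2, -1.8]
width: 0.0263
```

```bash
python3 - <<'E'
from h import *
print(arm.get_state()["force"])
tipdelta(an(.026,0,.062)); tipdelta(an(.026,0,.025))
P=pose();R=Rn.from_euler('xyz',P[1]);D=cam("side")
T=P[0]+R.apply(TIP);print("tip",T)
cv2.imwrite("pics/d6.png",optics.grab_frame("side")[:,:,::-1])
cv2.imwrite("pics/s6.png",optics.grab_frame("scene")[:,:,::-1])
print(proj(D,[T,P[0]+R.apply([0,0,.1769])]))
crop("d6","d6c",220,220,340,340,6)
crop("s6","s6c",210,230,410,380,4)
E
```

```text
[ 0.21028809  0.22962213 -1.84849234]
TCP [0.5491 0.0411 0.2431]
shift [-0.0003 -0.0001  0.0006] turn [ 0.01 -0.03 -0.02]
TCP [0.5491 0.0411 0.2061]
shift [-0.0003  0.0184  0.0327] turn [ 0.01 -0.03 -0.02]
tip [0.6342058  0.03316723 0.06248438]
[[264.92791146 293.86460578]
 [263.45631488 284.74627592]]
```

View pics/d6c.png

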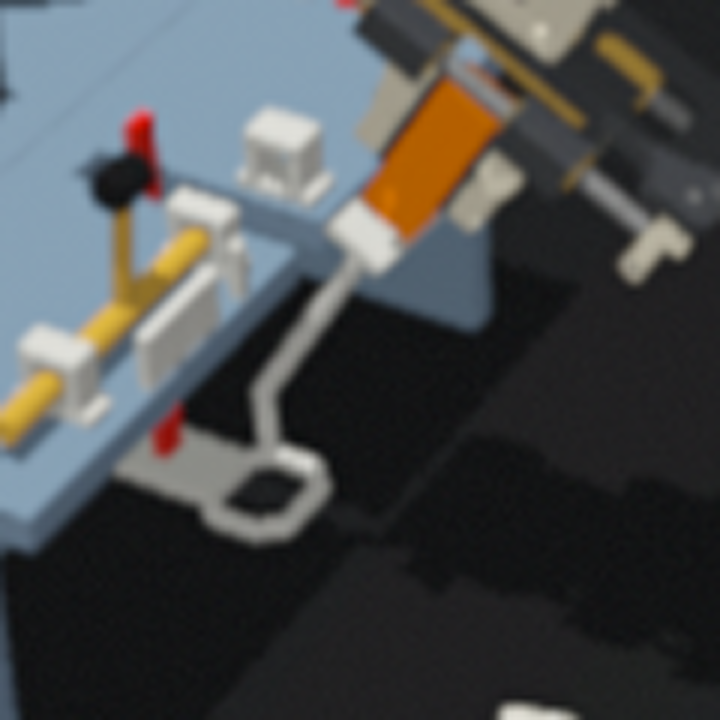

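View pics/s6c.png

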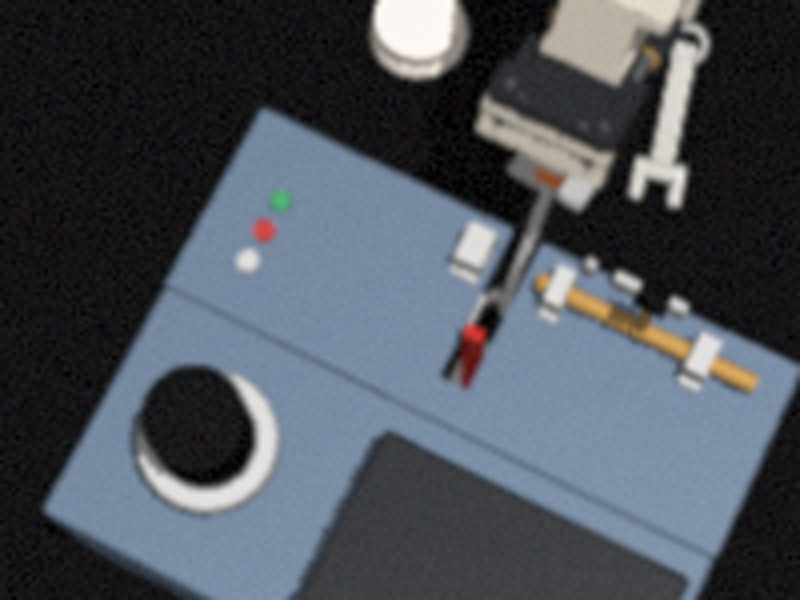

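```bash
python3 - <<'E'
from h import *
D=cam("side");S=cam("scene")
print(proj(D,[[.6342,.0332,z] for z in (.041,.037,.025)]))
print(atz(D,(264.2-.08,302-.08),.041),atz(D,(264.2,302),.037))
print([ (proj(S,[[.6342,.0332,.0625]])-[210,230])*4, proj(S,[[.6342,.0332,.025]])])
E
```

```text
[[265.3759755  300.53410823]
 [265.45949999 301.76165657]
 [265.70892466 305.42082047]]
[0.63471782 0.03911754 0.041     ] [0.63668158 0.03521988 0.037     ]
[array([[502.98265002, 311.89808033]]), array([[335.44020734, 310.97384706]])]
```

Emit:
{"method": "jog_arm", "body": {
  "motion": [
    [[-0.001, 0.003, 0.009, 0, 0, 0, 0.01], [-0.002, 0.008, 0.017, 0, 0, 0, 0.01], [-0.002, 0.012, 0.025, 0, 0, 0, 0.01], [-0.002, 0.016, 0.034, 0, 0, 0, 0.01], [-0.002, 0.016, 0.034, 0, 0, 0, 0.01], [-0.002, 0.016, 0.034, 0, 0, 0, 0.01]]
  ]
}}

```text
t: 7.0
eef_pos: [0.5514, 0.0422, 0.2069]
ee_rot: [-2.619, -0.001, -1.659]
force: [-1.4, 0.2, -1.1]
width: 0.0262
```

```bash
python3 - <<'E'
from h import *
print(arm.get_state()["force"])
tipdelta(an(.026,0,.025))
P=pose();R=Rn.from_euler('xyz',P[1]);D=cam("side")
T=P[0]+R.apply(TIP);print("tip",T,proj(D,[T]))
cv2.imwrite("pics/d7.png",optics.grab_frame("side")[:,:,::-1])
crop("d7","d7c",220,240,320,340,7)
tipdelta(an(.026-.085,0,.025))
E
```

```text
[-1.43653613  0.2419668  -1.05737459]
TCP [0.5491 0.0411 0.2061]
shift [ 0.0013  0.0023 -0.0004] turn [ 0.08 -0.03  0.  ]
tip [0.6367313  0.03451812 0.02565338] [[264.54962519 305.28546217]]
TCP [0.4644 0.0486 0.2061]
shift [ 0.0015  0.076  -0.0428] turn [ 0.08 -0.01  0.  ]
```

View pics/d7c.png

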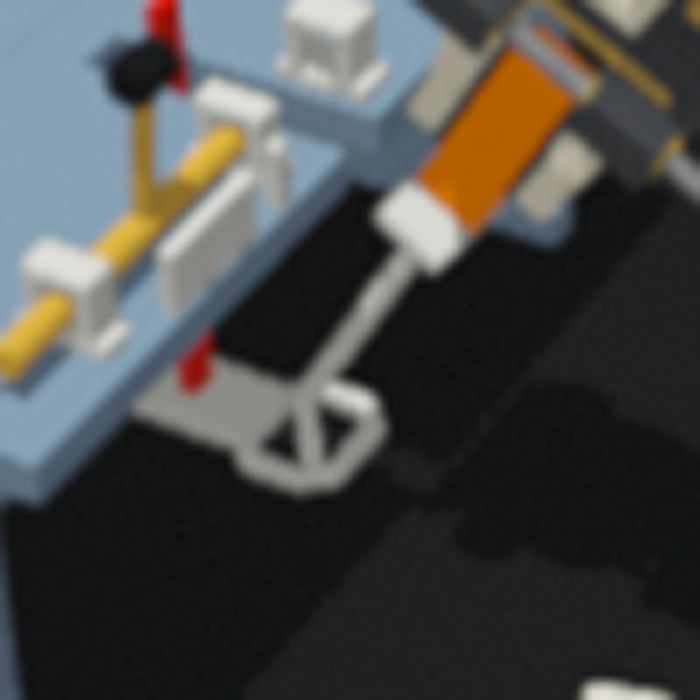

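Emit:
{"method": "jog_arm", "body": {
  "motion": [
    [[0, 0.005, -0.003, 0, 0, 0, 0.01], [0, 0.011, -0.006, 0, 0, 0, 0.01], [0, 0.017, -0.01, 0, 0, 0, 0.01], [0.001, 0.023, -0.013, 0, 0, 0, 0.01], [0.001, 0.029, -0.0165, 0, 0, 0, 0.01], [0.001, 0.035, -0.02, 0, 0, 0, 0.01], [0.001, 0.041, -0.0235, 0, 0, 0, 0.01], [0.001, 0.047, -0.027, 0, 0, 0, 0.01]]
  ]
}}

```text
t: 7.85
eef_pos: [0.5042, 0.0467, 0.2204]
ee_rot: [-2.641, 0.001, -1.659]
force: [2.8, -0.5, -2.5]
width: 0.0268
```

```bash
python3 - <<'E'
from h import *
print(arm.get_state()["force"])
P=pose();R=Rn.from_euler('xyz',P[1]);D=cam("side")
T=P[0]+R.apply(TIP);print("tip",T,proj(D,[T]))
cv2.imwrite("pics/d8.png",optics.grab_frame("side")[:,:,::-1])
crop("d8","d8c",220,200,350,330,5)
E
```

```text
[ 2.82822729 -0.51945535 -2.5336675 ]
tip [0.58574101 0.03966346 0.03742926] [[282.01476879 308.19523562]]
```

View pics/d8c.png

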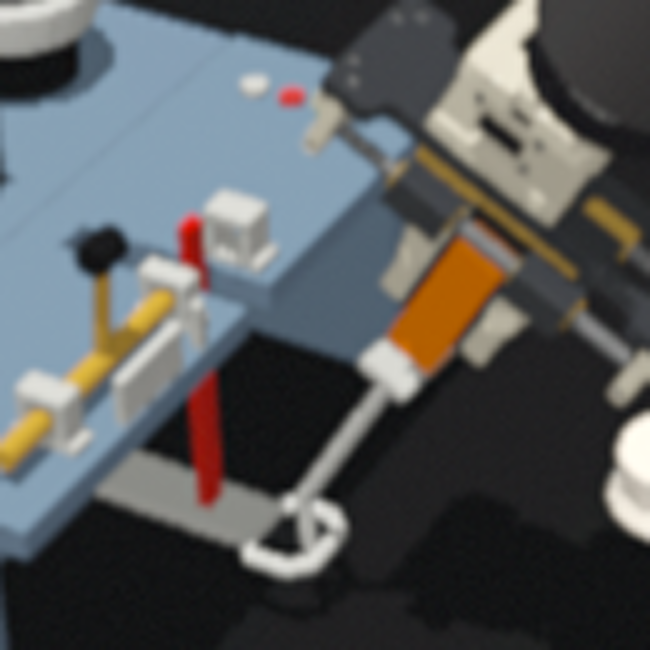

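```bash
python3 - <<'E'
from h import *
s=arm.get_state();print(s["t"],s["qd"],s["q"])
P=pose();R=Rn.from_euler('xyz',P[1])
T=P[0]+R.apply(TIP);print("tip",T)
T[2]=.025;tipdelta(T)
E
```

```text
7.9 [-0.02133137  0.01426451 -0.00081536  0.04057135  0.03350115 -0.01574129] [ 0.587913   -0.16118427 -1.01618911  0.79895794 -0.43219906 -1.36398037]
tip [0.58541779 0.0395452  0.03782409]
TCP [0.4998 0.0471 0.2061]
shift [-0.0002  0.0106  0.0109] turn [ 1.27  0.05 -0.01]
```

```bash
cat >> h.py <<'E'
def loc(X):
    a=np.radians(AY);d=np.array(X)-A0; return np.round([np.cos(a)*d[0]+np.sin(a)*d[1],-np.sin(a)*d[0]+np.cos(a)*d[1],d[2]],4)
def tippos():
    P=pose();return P[0]+Rn.from_euler('xyz',P[1]).apply(TIP)
def tiprows(seq,tip=None,yaw=AY):
    tip=TIP if tip is None else tip
    p,r=pose();R=Rn.from_euler('xyz',r)
    for (X,tilt) in seq:
        Q=Rt(yaw,tilt);pos=np.array(X)-Q.apply(tip)
        print(list(np.round(R.inv().apply(pos-p),4)),list(np.round((R.inv()*Q).as_rotvec(degrees=True),1)))
E
python3 - <<'E'
from h import *
print(loc(tippos()))
x=-.023
tiprows([(an(x,0,.034),26.5),(an(x,0,.028),24),(an(x,0,.024),21.5),(an(x,0,.024),20)])
E
```

```text
[-0.0236  0.0017  0.0378]
[np.float64(0.0015), np.float64(-0.0065), np.float64(0.0044)] [np.float64(-2.2), np.float64(0.0), np.float64(-0.0)]
[np.float64(0.0015), np.float64(-0.0122), np.float64(0.0109)] [np.float64(-4.7), np.float64(0.0), np.float64(-0.0)]
[np.float64(0.0015), np.float64(-0.0189), np.float64(0.016)] [np.float64(-7.2), np.float64(0.0), np.float64(-0.0)]
[np.float64(0.0015), np.float64(-0.024), np.float64(0.0172)] [np.float64(-8.7), np.float64(0.0), np.float64(-0.0)]
```

Emit:
{"method": "jog_arm", "body": {
  "motion": [
    [[0.001, -0.0065, 0.0045, -2.2, 0, 0, 0.01], [0.0015, -0.012, 0.011, -4.7, 0, 0, 0.01], [0.0015, -0.019, 0.016, -7.2, 0, 0, 0.01], [0.0015, -0.024, 0.017, -8.7, 0, 0, 0.01], [0.0015, -0.024, 0.017, -8.7, 0, 0, 0.01]]
  ]
}}

```text
t: 8.4
eef_pos: [0.534, 0.0433, 0.2178]
ee_rot: [-2.792, 0.001, -1.659]
force: [-0.4, 0.3, -0.4]
width: 0.0262
```

```bash
python3 - <<'E'
from h import *
s=arm.get_state();print(s["q"],s["force"],s["width"])
print(loc(tippos()))
z=.023
tiprows([(an(-.029,0,z),19.5),(an(-.036,0,z),19),(an(-.042,0,z),18.5),(an(-.047,0,z),18),(an(-.051,0,z),17.5)])
E
```

```text
[ 0.57357505 -0.03720223 -0.74227365  0.3698094  -0.61771986 -0.93846902] [-0.44959336  0.32449028 -0.4049743 ] 0.026211920275678632
[-0.0219  0.0012  0.0246]
[np.float64(0.0009), np.float64(0.0054), np.float64(-0.0008)] [np.float64(-0.5), np.float64(0.1), np.float64(-0.0)]
[np.float64(0.0009), np.float64(0.0102), np.float64(-0.003)] [np.float64(-1.0), np.float64(0.1), np.float64(-0.0)]
[np.float64(0.0009), np.float64(0.0141), np.float64(-0.0049)] [np.float64(-1.5), np.float64(0.1), np.float64(-0.0)]
[np.float64(0.0009), np.float64(0.0171), np.float64(-0.0064)] [np.float64(-2.0), np.float64(0.1), np.float64(-0.0)]
[np.float64(0.0009), np.float64(0.0191), np.float64(-0.0076)] [np.float64(-2.5), np.float64(0.1), np.float64(-0.0)]
```

Emit:
{"method": "jog_arm", "body": {
  "motion": [
    [[0.001, 0.0055, -0.001, -0.5, 0, 0, 0.01], [0.001, 0.01, -0.003, -1, 0, 0, 0.01], [0.001, 0.014, -0.005, -1.5, 0, 0, 0.01], [0.001, 0.017, -0.0065, -2, 0, 0, 0.01], [0.001, 0.019, -0.0075, -2.5, 0, 0, 0.01], [0.001, 0.019, -0.0075, -2.5, 0, 0, 0.01]]
  ]
}}

```text
t: 9.0
eef_pos: [0.5135, 0.0443, 0.2186]
ee_rot: [-2.836, 0.002, -1.659]
force: [1.9, -0.3, -3.0]
width: 0.0263
```

```bash
python3 - <<'E'
from h import *
s=arm.get_state();print(s["q"],s["force"],s["width"])
print(loc(tippos()))
D=cam("side");print(proj(D,[tippos()]))
cv2.imwrite("pics/d9.png",optics.grab_frame("side")[:,:,::-1])
crop("d9","d9c",220,200,350,330,5)
z=.023
tiprows([(an(x,0,z),17) for x in (-.055,-.058,-.062)])
E
```

```text
[ 0.59279524 -0.05461306 -0.72003936  0.30160255 -0.68633725 -0.89433321] [ 1.86196856 -0.30378856 -2.99843648] 0.02630521967205286
[-0.0508  0.0004  0.0232]
[[292.23346039 315.69530525]]
[np.float64(-0.0), np.float64(0.0023), np.float64(-0.0009)] [np.float64(-0.5), np.float64(0.1), np.float64(-0.0)]
[np.float64(-0.0), np.float64(0.0052), np.float64(-0.0019)] [np.float64(-0.5), np.float64(0.1), np.float64(-0.0)]
[np.float64(-0.0), np.float64(0.009), np.float64(-0.0031)] [np.float64(-0.5), np.float64(0.1), np.float64(-0.0)]
```

View pics/d9c.png

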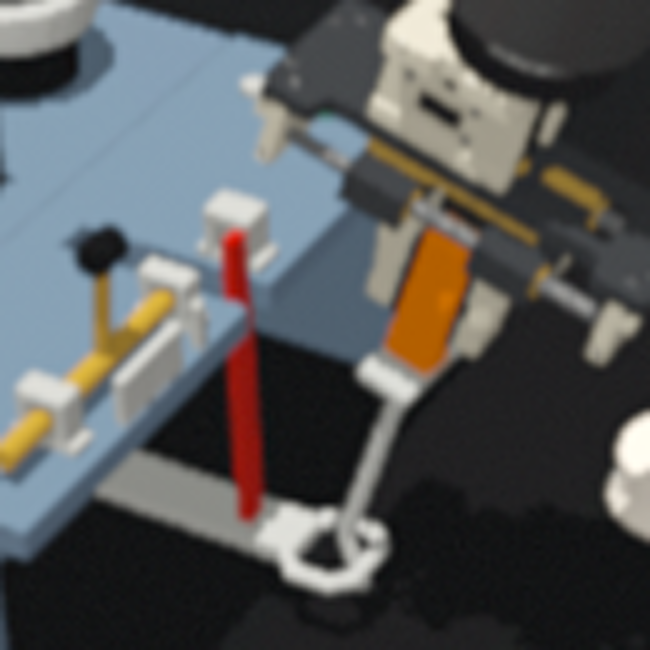

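Emit:
{"method": "jog_arm", "body": {
  "motion": [
    [[0, 0.0023, -0.001, -0.5, 0, 0, 0.01], [0, 0.005, -0.002, -0.5, 0, 0, 0.01], [0, 0.007, -0.0025, -0.5, 0, 0, 0.01], [0, 0.007, -0.0025, -0.5, 0, 0, 0.01]]
  ]
}}

```text
t: 9.45
eef_pos: [0.508, 0.0463, 0.2191]
ee_rot: [-2.841, 0.004, -1.657]
force: [17.2, 0.2, -17.3]
width: 0.0268
```

```bash
python3 - <<'E'
from h import *
s=arm.get_state();print(s["force"],s["width"])
print(loc(tippos()))
D=cam("side");S=cam("scene");cv2.imwrite("pics/d10.png",optics.grab_frame("side")[:,:,::-1])
cv2.imwrite("pics/s10.png",optics.grab_frame("scene")[:,:,::-1])
print(proj(D,[an(.035-.07+.047,0,.21)]),proj(S,[an(.035-.07+.047,0,.21)]))
crop("d10","d10c",220,200,350,330,5);crop("s10","s10c",250,230,400,350,5)
z=.023
tiprows([(an(x,0,z),17) for x in (-.063,-.068,)])
E
```

```text
[ 17.15986601   0.17699795 -17.34316754] 0.02676176916766252
[-0.0576  0.0025  0.0235]
[[266.57392617 246.53789371]] [[339.61515054 289.93346099]]
[np.float64(0.0016), np.float64(0.0047), np.float64(-0.0011)] [np.float64(-0.2), np.float64(0.3), np.float64(0.0)]
[np.float64(0.0016), np.float64(0.0094), np.float64(-0.0025)] [np.float64(-0.2), np.float64(0.3), np.float64(0.0)]
```

View pics/d10c.png

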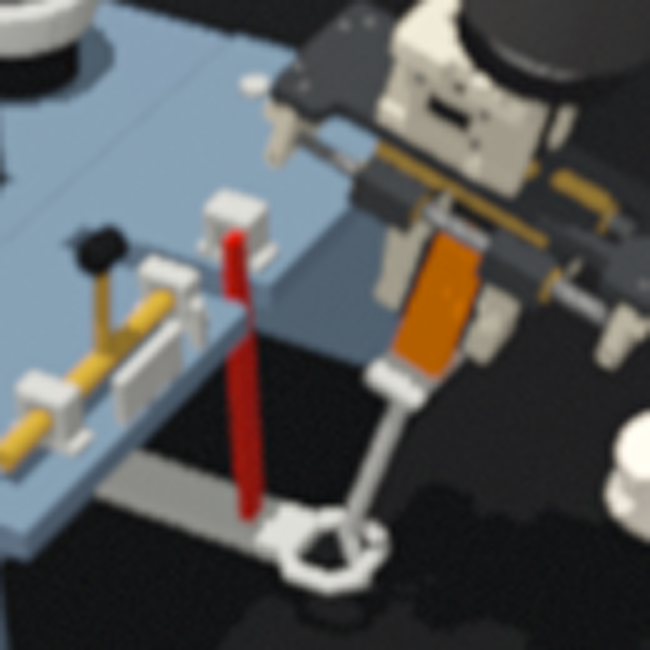

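View pics/s10c.png

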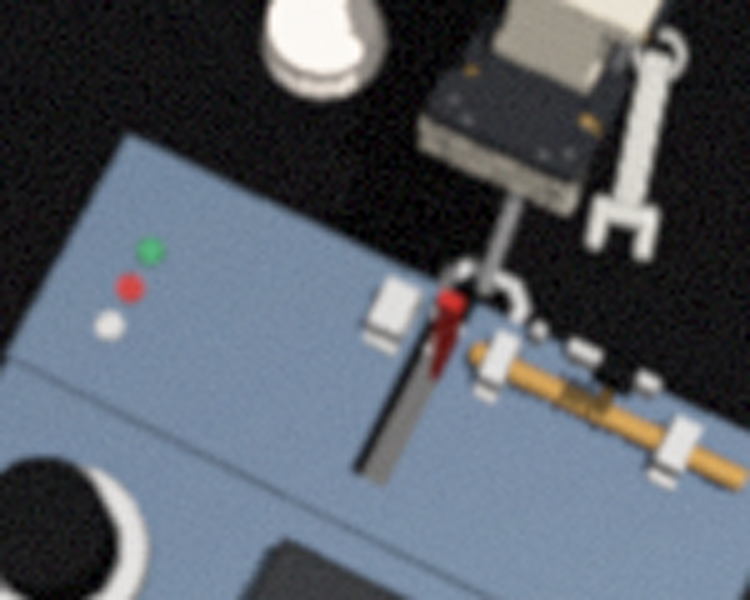

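```bash
python3 - <<'E'
from h import *
tiprows([(an(x,0.001,z),17.2) for x,z in ((-.052,.0235),(-.045,.0235),(-.042,.0235),(-.042,.0235),(-.042,.036),(-.042,.05),(-.044,.065),(-.047,.085))])
E
```

```text
[np.float64(0.0006), np.float64(-0.0053), np.float64(0.0017)] [np.float64(-0.0), np.float64(0.3), np.float64(0.0)]
[np.float64(0.0006), np.float64(-0.012), np.float64(0.0037)] [np.float64(-0.0), np.float64(0.3), np.float64(0.0)]
[np.float64(0.0006), np.float64(-0.0148), np.float64(0.0046)] [np.float64(-0.0), np.float64(0.3), np.float64(0.0)]
[np.float64(0.0006), np.float64(-0.0148), np.float64(0.0046)] [np.float64(-0.0), np.float64(0.3), np.float64(0.0)]
[np.float64(0.0005), np.float64(-0.0185), np.float64(-0.0073)] [np.float64(-0.0), np.float64(0.3), np.float64(0.0)]
[np.float64(0.0005), np.float64(-0.0227), np.float64(-0.0207)] [np.float64(-0.0), np.float64(0.3), np.float64(0.0)]
[np.float64(0.0004), np.float64(-0.0252), np.float64(-0.0356)] [np.float64(-0.0), np.float64(0.3), np.float64(0.0)]
[np.float64(0.0003), np.float64(-0.0283), np.float64(-0.0556)] [np.float64(-0.0), np.float64(0.3), np.float64(0.0)]
```

Emit:
{"method": "jog_arm", "body": {
  "motion": [
    [[0.0005, -0.005, 0.0015, 0, 0, 0, 0.01], [0.0005, -0.01, 0.003, 0, 0, 0, 0.01], [0.0005, -0.013, 0.004, 0, 0, 0, 0.01], [0.0005, -0.013, 0.004, 0, 0, 0, 0.01]]
  ]
}}

```text
t: 9.95
eef_pos: [0.5215, 0.0443, 0.2188]
ee_rot: [-2.842, 0.003, -1.658]
force: [-0.4, 1.3, -1.3]
width: 0.0258
```

```bash
python3 - <<'E'
from h import *
s=arm.get_state();print(s["force"],s["width"])
print(loc(tippos()))
D=cam("side");cv2.imwrite("pics/d11.png",optics.grab_frame("side")[:,:,::-1]);print(proj(D,[tippos()]))
crop("d11","d11c",220,200,350,330,5)
tiprows([(an(x,0.001,z),17.2) for x,z in ((-.043,.036),(-.043,.05),(-.045,.065),(-.048,.085))])
E
```

```text
[-0.43057113  1.33840532 -1.33140644] 0.025775283582113784
[-0.0442  0.0015  0.0231]
[[289.72100667 315.14335524]]
[np.float64(-0.0003), np.float64(-0.0049), np.float64(-0.0119)] [np.float64(0.0), np.float64(0.2), np.float64(-0.0)]
[np.float64(-0.0003), np.float64(-0.0091), np.float64(-0.0252)] [np.float64(0.0), np.float64(0.2), np.float64(-0.0)]
[np.float64(-0.0004), np.float64(-0.0116), np.float64(-0.0402)] [np.float64(0.0), np.float64(0.2), np.float64(-0.0)]
[np.float64(-0.0005), np.float64(-0.0146), np.float64(-0.0602)] [np.float64(0.0), np.float64(0.2), np.float64(-0.0)]
```

View pics/d11c.png

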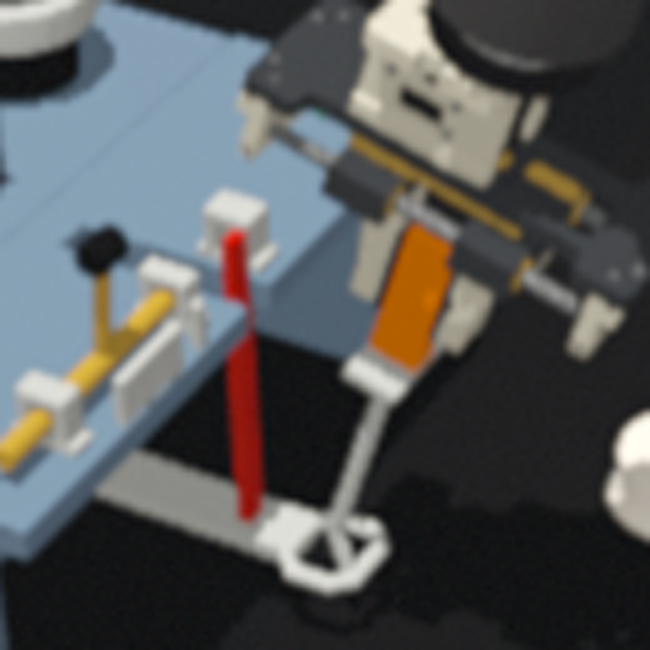

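Emit:
{"method": "jog_arm", "body": {
  "motion": [
    [[0, -0.003, -0.01, 0, 0, 0, 0.01], [0, -0.006, -0.02, 0, 0, 0, 0.01], [0, -0.009, -0.03, 0, 0, 0, 0.01], [0, -0.01, -0.04, 0, 0, 0, 0.01], [0, -0.01, -0.06, 0, 0, 0, 0.01], [0, -0.005, -0.09, 0, 0, 0, 0.01]]
  ]
}}

```text
t: 10.6
eef_pos: [0.499, 0.0456, 0.3065]
ee_rot: [-2.844, 0.002, -1.659]
force: [0.8, 0.5, -1.8]
width: 0.0256
```

```bash
python3 - <<'E'
from h import *
s=arm.get_state();print(s["force"],s["width"])
print(loc(tippos()))
D=cam("side");P=pose();R=Rn.from_euler('xyz',P[1]);cv2.imwrite("pics/d12.png",optics.grab_frame("side")[:,:,::-1]);
print(proj(D,[tippos(),P[0]+R.apply([0,0,.1769]),P[0]+R.apply([0,0,.0069-.04])]))
crop("d12","d12c",220,170,350,330,5)
delta((.36,-.27,.44),13.7,0);delta((.413,-.2905,.44),13.7,0)
E
```

```text
[ 0.84389134  0.51502057 -1.83643018] 0.025603753015467634
[-0.0671  0.0006  0.1108]
[[296.38716564 288.0947101 ]
 [293.76902084 280.16377837]
 [317.16905234 213.85095218]]
shift [ 0.3262  0.0673 -0.1569] turn [-17.33  -2.52 -18.61]
shift [ 0.342   0.0152 -0.1406] turn [-17.33  -2.52 -18.61]
```

View pics/d12c.png

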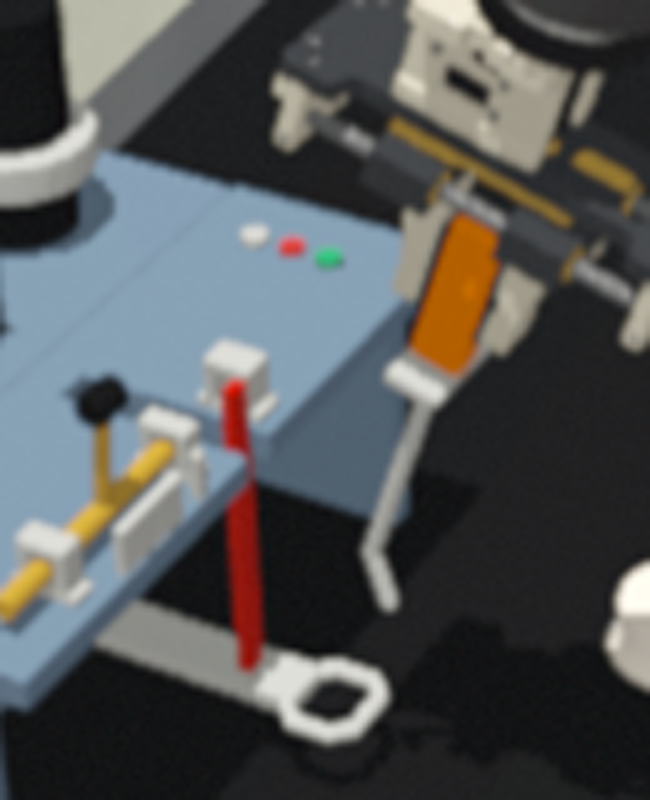

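Emit:
{"method": "jog_arm", "body": {
  "motion": [
    [[0.01, 0, -0.04, -3, 0, -2, 0.01], [0.03, 0, -0.085, -7, -1, -5, 0.01], [0.06, 0, -0.13, -11, -1.5, -9, 0.01], [0.1, 0.01, -0.14, -15, -2, -14, 0.01], [0.14, 0.02, -0.1406, -17.3, -2.5, -18.6, 0.01], [0.18, 0.03, -0.1406, -17.3, -2.5, -18.6, 0.01], [0.22, 0.04, -0.1406, -17.3, -2.5, -18.6, 0.01], [0.26, 0.04, -0.1406, -17.3, -2.5, -18.6, 0.01]]
  ]
}}

```text
t: 11.45
eef_pos: [0.395, -0.208, 0.4341]
ee_rot: [-3.139, -0.001, -1.331]
force: [1.9, -0.1, -0.3]
width: 0.0258
```

```bash
python3 - <<'E'
from h import *
delta((.413,-.2905,.44),13.57,0)
E
```

```text
shift [ 0.0845  0.0021 -0.0059] turn [-0.14 -0.03  0.16]
```

Emit:
{"method": "jog_arm", "body": {
  "motion": [
    [[0.03, 0.001, -0.005, 0, 0, 0, 0.01], [0.06, 0.002, -0.006, 0, 0, 0, 0.01], [0.0845, 0.002, -0.006, -0.1, 0, 0.2, 0.01], [0.0845, 0.002, -0.006, -0.1, 0, 0.2, 0.01], [0.0845, 0.002, -0.006, -0.1, 0, 0.2, 0.01]]
  ]
}}

```text
t: 11.95
eef_pos: [0.4129, -0.2908, 0.4402]
ee_rot: [-3.141, -0.0, -1.336]
force: [0.1, 0.2, -1.1]
width: 0.0256
```

```bash
python3 - <<'E'
from h import *
delta((.413,-.2905,.4289),13.57,0)
D=cam("side");S=cam("scene");P=pose();R=Rn.from_euler('xyz',P[1])
pts=[tippos(),P[0]+R.apply([0,0,.1769]),P[0]+R.apply([0,0,.0069-.04])]
print(P,proj(D,pts),proj(S,pts))
cv2.imwrite("pics/d13.png",optics.grab_frame("side")[:,:,::-1]);cv2.imwrite("pics/s13.png",optics.grab_frame("scene")[:,:,::-1])
crop("d13","d13c",350,80,450,240,4);crop("s13","s13c",180,90,320,250,4)
a=cv2.imread("pics/d13c.png");b=cv2.imread("pics/s13c.png");cv2.imwrite("pics/x13.png",np.hstack([a,b])[:600,:])
E
```

```text
shift [-0.0002 -0.0002  0.0113] turn [-0.03 -0.   -0.11]
(array([ 0.41288948, -0.29076594,  0.4401724 ]), array([-3.14106745e+00, -8.64635886e-05, -1.33584428e+00])) [[401.04606103 187.73548496]
 [395.43289301 179.45513636]
 [401.42496616 102.43241959]] [[252.92208768 165.99520759]
 [250.75519513 167.37699244]
 [239.58657892 124.18238114]]
```

View pics/d13c.png

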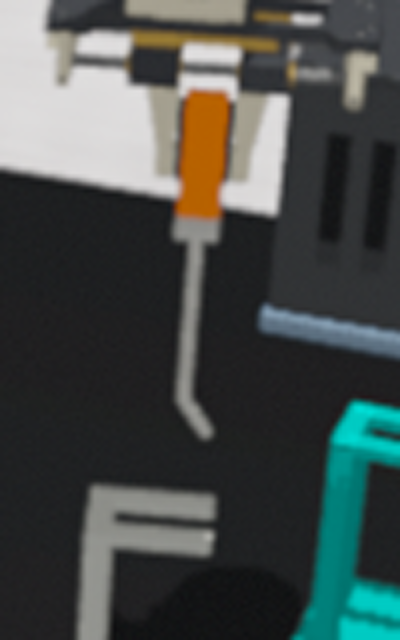

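View pics/s13c.png

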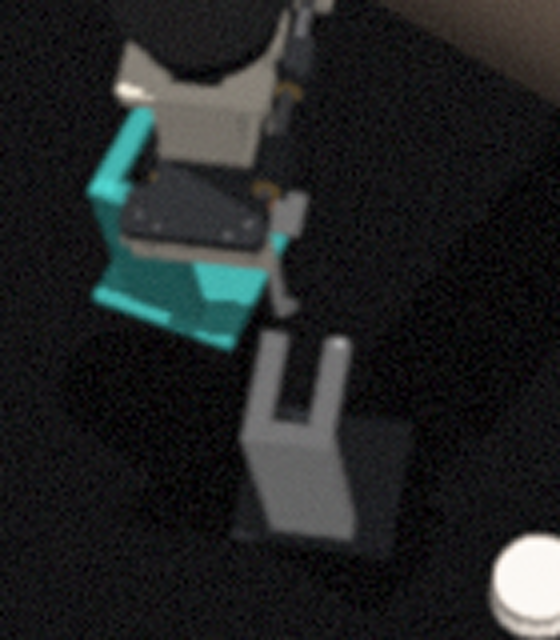

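```bash
python3 - <<'E'
from h import *
S=cam("scene");D=cam("side")
f=lambda x,y:atz(S,(180+x/4-.4,90+y/4-.4),.175)
a=f(261,333);b=f(350,341);c=f(241,440);d=f(333,447)
print(a,b,c,d); m=(a+b)/2; e=((c+d)/2-m);print(m,np.degrees(np.arctan2(e[1],e[0])),m+e/np.linalg.norm(e)*.026)
E
```

```text
[ 0.39637503 -0.32778241  0.175     ] [ 0.37994072 -0.26781412  0.175     ] [ 0.47499638 -0.30719181  0.175     ] [ 0.45723155 -0.24685201  0.175     ]
[ 0.38815787 -0.29779826  0.175     ] 14.923228401579077 [ 0.41328094 -0.29110262  0.175     ]
```

Emit:
{"method": "jog_arm", "body": {
  "motion": [
    [[0, 0, 0.03, 0, 0, 0, 0.01], [0, 0, 0.06, 0, 0, 0, 0.01], [0, 0, 0.09, 0, 0, 0, 0.01], [0, 0, 0.12, 0, 0, 0, 0.01], [0, 0, 0.15, 0, 0, 0, 0.01], [0, 0, 0.18, 0, 0, 0, 0.01], [0, 0, 0.203, 0, 0, 0, 0.01], [0, 0, 0.203, 0, 0, 0, 0.01]]
  ]
}}

```text
t: 12.85
eef_pos: [0.4116, -0.2886, 0.2352]
ee_rot: [3.139, 0.002, -1.333]
force: [-0.3, -0.1, -1.1]
width: 0.0259
```

```bash
python3 - <<'E'
from h import *
print(arm.get_state()["force"]);delta((.413,-.2905,.2269),13.57,0)
cv2.imwrite("pics/d14.png",optics.grab_frame("side")[:,:,::-1]);cv2.imwrite("pics/w14.png",optics.grab_frame("wrist")[:,:,::-1])
crop("d14","d14c",340,150,440,280,4)
a=cv2.imread("pics/d14c.png");b=cv2.imread("pics/w14.png")
b=cv2.resize(b,(int(520*640/480),520));cv2.imwrite("pics/x14.png",cv2.resize(np.hstack([a,b]),None,fx=.72,fy=.72))
E
```

```text
[-0.32680034 -0.07959756 -1.06665784]
shift [ 0.0022 -0.0009  0.0083] turn [0.13 0.13 0.04]
```

View pics/x14.png

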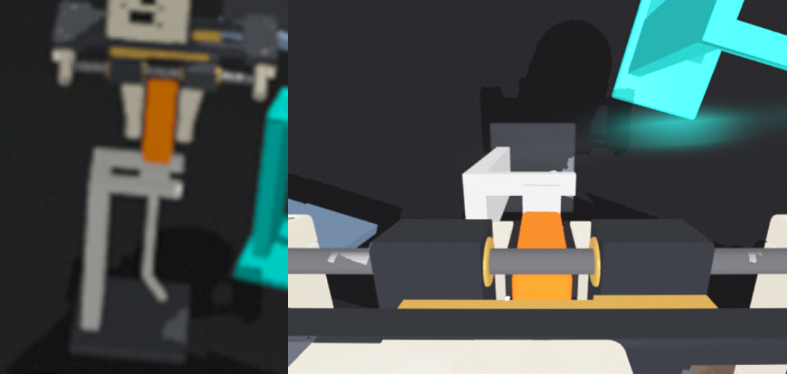

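Aligned; lowering the last 8 mm gently and then checking.

Emit:
{"method": "jog_arm", "body": {
  "motion": [
    [[0.002, -0.001, 0.003, 0, 0, 0, 0.01], [0.002, -0.001, 0.006, 0, 0, 0, 0.01], [0.002, -0.001, 0.008, 0, 0, 0, 0.01], [0.002, -0.001, 0.008, 0, 0, 0, 0.01]]
  ]
}}

```text
t: 13.35
eef_pos: [0.415, -0.2915, 0.2307]
ee_rot: [-3.14, -0.001, -1.333]
force: [0.6, -0.5, -0.7]
width: 0.0258
```

```bash
python3 - <<'E'
from h import *
s=arm.get_state();print(s["force"],s["moment"]);delta((.413,-.2905,.2269),13.57,0)
E
```

```text
[ 0.60861227 -0.47063945 -0.72250645] [0.01289509 0.04871763 0.00395414]
shift [-0.0014  0.0017  0.0038] turn [-0.11 -0.08  0.05]
```

Emit:
{"method": "jog_arm", "body": {
  "motion": [
    [[-0.001, 0.0015, 0.002, 0, 0, 0, 0.01], [-0.001, 0.0015, 0.004, 0, 0, 0, 0.01], [-0.001, 0.0015, 0.004, 0, 0, 0, 0.01]]
  ]
}}

```text
t: 13.65
eef_pos: [0.4134, -0.291, 0.2275]
ee_rot: [-3.139, -0.002, -1.333]
force: [-2.6, 1.7, 5.8]
width: 0.0259
```

```bash
python3 - <<'E'
from h import *
s=arm.get_state();print(s["force"],s["moment"]);delta((.413,-.2905,.2269),13.57,0)
E
```

```text
[-2.57836477  1.69105569  5.78907906] [ 0.86345367  0.69446907 -0.01957259]
shift [-0.0005  0.0003  0.0006] turn [-0.14 -0.11  0.06]
```

```bash
python3 - <<'E'
from h import *
s=arm.get_state();print(s["force"],s["moment"])
cv2.imwrite("pics/d15.png",optics.grab_frame("side")[:,:,::-1])
crop("d15","d15c",340,150,440,270,6)
E
```

```text
[-2.57836477  1.69105569  5.78907906] [ 0.86345367  0.69446907 -0.01957259]
```

View pics/d15c.png

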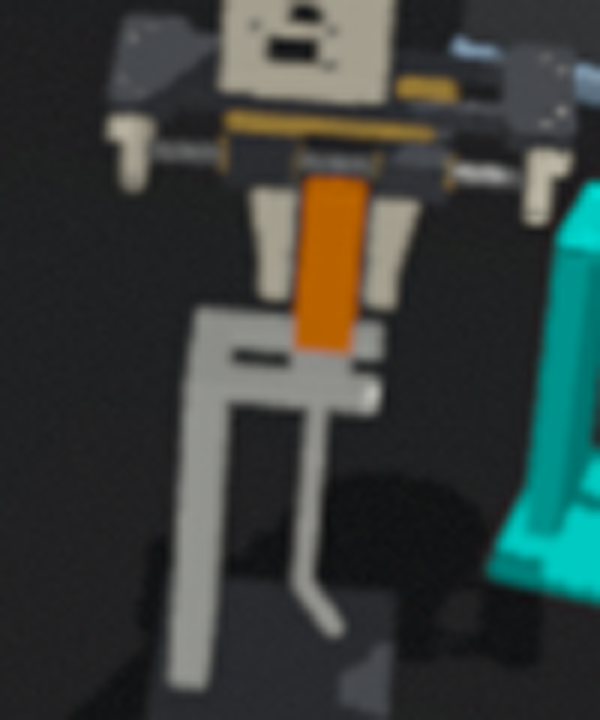

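Emit:
{"method": "jog_arm", "body": {
  "motion": [
    [[0, 0, 0, 0, 0, 0, 0.027], [0, 0, 0, 0, 0, 0, 0.029], [0, 0, 0, 0, 0, 0, 0.032], [0, 0, 0, 0, 0, 0, 0.04], [0, 0, 0, 0, 0, 0, 0.05], [0, 0, 0, 0, 0, 0, 0.07], [0, 0, 0, 0, 0, 0, 0.0876], [0, 0, 0, 0, 0, 0, 0.0876]]
  ],
  "newtons": 10
}}

```text
t: 14.5
eef_pos: [0.4134, -0.291, 0.2275]
ee_rot: [-3.139, -0.002, -1.333]
force: [0.3, -0.4, 0.3]
width: 0.0668
```

Emit:
{"method": "jog_arm", "body": {
  "motion": [
    [[0, 0, 0, 0, 0, 0, 0.0876], [0, 0, 0, 0, 0, 0, 0.0876], [0, 0, -0.02, 0, 0, 0, 0.0876], [0, 0, -0.05, 0, 0, 0, 0.0876], [0, 0, -0.08, 0, 0, 0, 0.0876], [0, 0, -0.11, 0, 0, 0, 0.0876], [0, 0, -0.15, 0, 0, 0, 0.0876]]
  ]
}}

```text
t: 15.2
eef_pos: [0.4123, -0.2904, 0.3777]
ee_rot: [-3.141, -0.001, -1.333]
force: [1.2, -0.4, -1.2]
width: 0.0875
```

```bash
python3 - <<'E'
from h import *
s=arm.get_state();print(s["force"],s["width"],s["eef_pos"])
cv2.imwrite("pics/d16.png",optics.grab_frame("side")[:,:,::-1])
cv2.imwrite("pics/s16.png",optics.grab_frame("scene")[:,:,::-1])
crop("d16","d16c",340,150,440,270,5);crop("d0" if 0 else "side0","d0c",340,150,440,270,5)
a=cv2.imread("pics/d16c.png");b=cv2.imread("pics/d0c.png");cv2.imwrite("pics/x16.png",cv2.resize(np.hstack([a,b]),None,fx=.8,fy=.8))
crop("s16","s16c",190,230,410,380,3.6)
E
```

```text
[ 1.15155644 -0.40755322 -1.18075776] 0.08750965241832527 [ 0.41232292 -0.29038676  0.37774561]
```

View pics/x16.png

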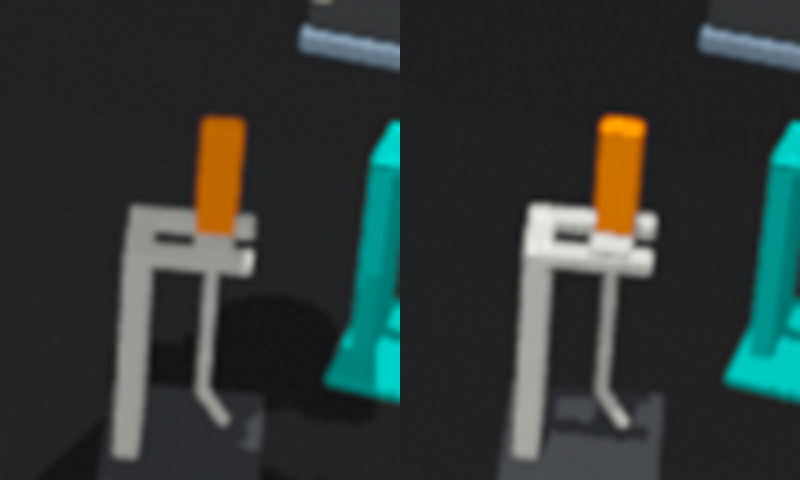

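View pics/s16c.png

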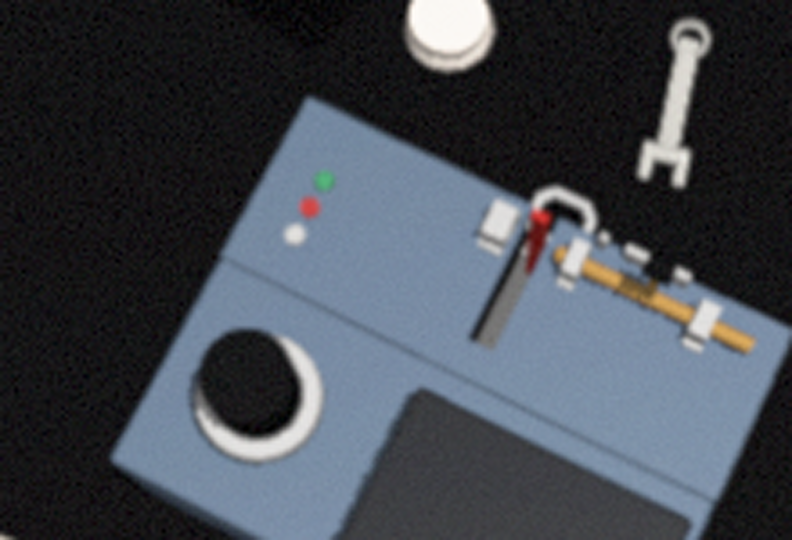

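```bash
python3 - <<'E'
from h import *
k=an(.026,.09,.38);print(k);delta(k,84.94,0)
D=cam("side");print(atz(D,(240-.1,250.4-.1),.256),loc(atz(D,(239.9,250.3),.256)))
E
```

```text
[0.64263658 0.12315609 0.38      ]
shift [-0.3496 -0.3196  0.0034] turn [ -0.17  -0.71 -71.29]
[0.63699302 0.1264342  0.256     ] [0.0201 0.0928 0.256 ]
```

Emit:
{"method": "jog_arm", "body": {
  "motion": [
    [[-0.03, -0.028, 0, 0, 0, -6, 0.0876], [-0.062, -0.057, 0, 0, 0, -13, 0.0876], [-0.094, -0.086, 0, 0, 0, -20, 0.0876], [-0.126, -0.115, 0, 0, 0, -27, 0.0876], [-0.158, -0.144, 0, 0, 0, -34, 0.0876], [-0.19, -0.174, 0, 0, 0, -41, 0.0876], [-0.222, -0.203, 0, 0, 0, -48, 0.0876], [-0.254, -0.232, 0, 0, -0.5, -55, 0.0876]]
  ]
}}

```text
t: 16.1
eef_pos: [0.5806, 0.0115, 0.3834]
ee_rot: [-3.139, -0.005, -0.367]
force: [0.4, -0.4, 1.1]
width: 0.0877
```

```bash
python3 - <<'E'
from h import *
k=an(.026,.09,.38);delta(k,84.94,0);print(arm.get_state()["q"])
E
```

```text
shift [ 0.0178 -0.1265  0.0039] turn [ -0.13  -0.31 -15.97]
[ 3.57060245e-01  1.42724694e-01  2.37725995e-02  1.01703276e-03
 -1.44614802e+00  8.46496691e-01]
```

Emit:
{"method": "jog_arm", "body": {
  "motion": [
    [[0.005, -0.032, 0, 0, 0, -5, 0.0876], [0.01, -0.065, 0, 0, 0, -10, 0.0876], [0.018, -0.1, 0, 0, 0, -16, 0.0876], [0.018, -0.1265, 0, 0, 0, -16, 0.0876], [0.018, -0.1265, 0, 0, 0, -16, 0.0876]]
  ]
}}

```text
t: 16.6
eef_pos: [0.6437, 0.1259, 0.3819]
ee_rot: [-3.141, -0.004, -0.086]
force: [0.2, 0.2, -0.3]
width: 0.0876
```

```bash
python3 - <<'E'
from h import *
k=an(.026,.09,.38);delta(k,84.94,0);P=pose();np.save("P17.npy",np.array(P))
cv2.imwrite("pics/w17.png",optics.grab_frame("wrist")[:,:,::-1])
cv2.imwrite("pics/s17.png",optics.grab_frame("scene")[:,:,::-1])
cv2.imwrite("pics/d17.png",optics.grab_frame("side")[:,:,::-1])
print(proj(cam("wrist",P),[an(.026,.09,.256),an(.026,.09,.194)]))
crop("d17","d17c",200,210,320,310,6)
E
```

```text
shift [-0.0008  0.0029  0.0019] turn [-0.04 -0.2   0.15]
[[330.91244321 245.40812306]
 [329.919663   227.2734262 ]]
```

View pics/w17.png

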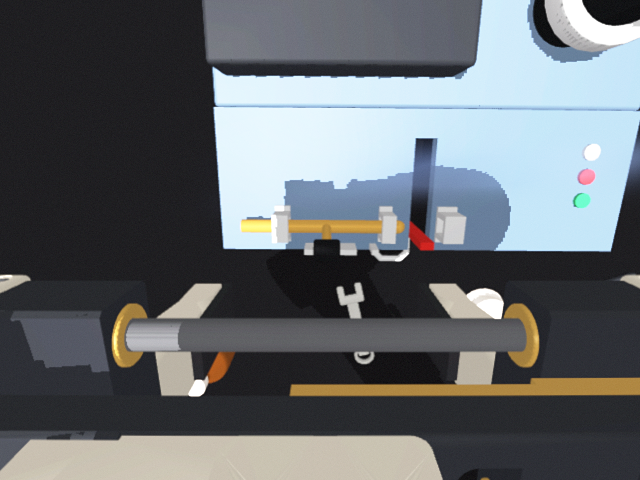

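View pics/d17c.png

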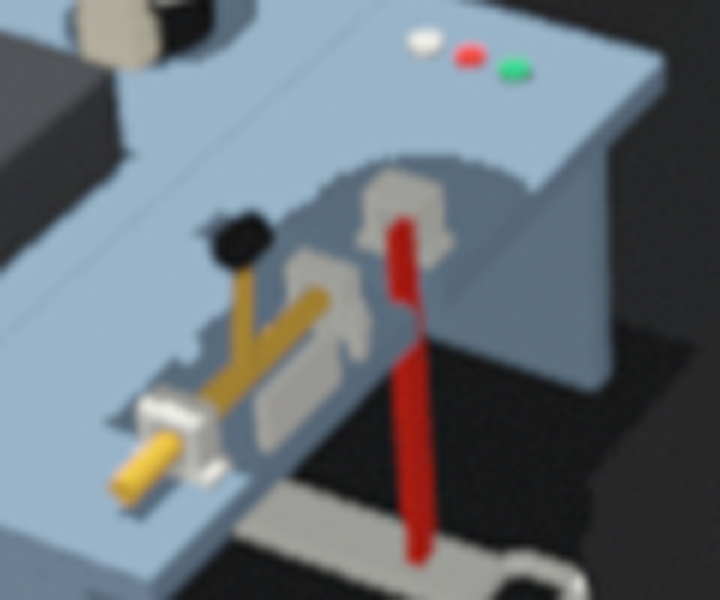

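```bash
python3 - <<'E'
from h import *
delta(an(.025,.093,.259),84.94,0)
E
```

```text
shift [-0.0017 -0.0031  0.1246] turn [-0.06 -0.3   0.03]
```

Emit:
{"method": "jog_arm", "body": {
  "motion": [
    [[-0.0015, -0.003, 0.03, 0, -0.2, 0, 0.0876], [-0.0015, -0.003, 0.06, 0, -0.2, 0, 0.0876], [-0.0015, -0.003, 0.09, 0, -0.2, 0, 0.07], [-0.0015, -0.003, 0.11, 0, -0.2, 0, 0.06], [-0.0015, -0.003, 0.1235, 0, -0.2, 0, 0.05], [-0.0015, -0.003, 0.1235, 0, -0.2, 0, 0.05]]
  ],
  "newtons": 5
}}

```text
t: 17.35
eef_pos: [0.6412, 0.1251, 0.2587]
ee_rot: [-3.142, 0.001, -0.089]
force: [-0.7, 0.2, 0.2]
width: 0.061
```

```bash
python3 - <<'E'
from h import *
delta(an(.025,.093,.259),84.94,0);print(arm.get_state()["force"])
cv2.imwrite("pics/w18.png",optics.grab_frame("wrist")[:,:,::-1])
cv2.imwrite("pics/d18.png",optics.grab_frame("side")[:,:,::-1])
crop("d18","d18c",190,180,310,300,5)
a=cv2.imread("pics/d18c.png");b=cv2.imread("pics/w18.png")
b=cv2.resize(b,(800,600));cv2.imwrite("pics/x18.png",cv2.resize(np.hstack([a,b]),None,fx=.57,fy=.57))
E
```

```text
shift [ 0.0006 -0.0012 -0.0003] turn [-0.    0.03 -0.03]
[-0.72081683  0.22134694  0.23018762]
```

View pics/x18.png

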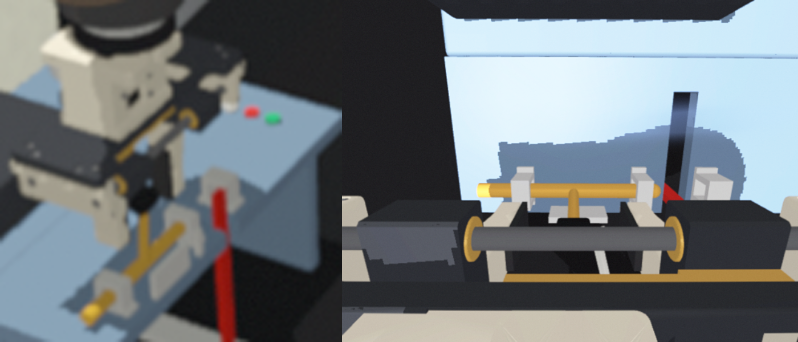

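Emit:
{"method": "jog_arm", "body": {
  "motion": [
    [[0, 0, 0, 0, 0, 0, 0.04], [0, 0, 0, 0, 0, 0, 0.03], [0, 0, 0, 0, 0, 0, 0.024], [0, 0, 0, 0, 0, 0, 0.018], [0, 0, 0, 0, 0, 0, 0.018], [0, 0, 0, 0, 0, 0, 0.018], [0, 0, 0, 0, 0, 0, 0.018], [0, 0, 0, 0, 0, 0, 0.018]]
  ],
  "newtons": 5
}}

```text
t: 18.25
eef_pos: [0.6425, 0.1256, 0.2615]
ee_rot: [-3.14, -0.003, -0.088]
force: [-1.2, -1.6, 3.1]
width: 0.02
```

```bash
python3 - <<'E'
from h import *
delta(an(.025,.055,.259),84.94,0);s=arm.get_state();print(s["force"],s["width"])
cv2.imwrite("pics/w19.png",optics.grab_frame("wrist")[:,:,::-1])
crop("w19","w19c",200,230,450,400,3)
E
```

```text
shift [-0.0007  0.0374  0.0025] turn [-0.07 -0.19  0.01]
[-1.15958807 -1.60172833  3.13076497] 0.019988383937553183
```

View pics/w19c.png

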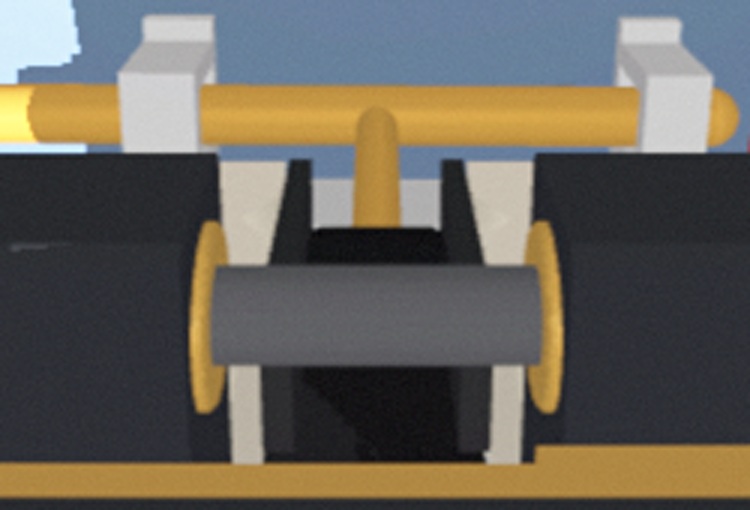

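Emit:
{"method": "jog_arm", "body": {
  "motion": [
    [[0, 0.006, 0, 0, 0, 0, 0.018], [0, 0.012, 0, 0, 0, 0, 0.018], [0, 0.018, 0, 0, 0, 0, 0.018], [0, 0.024, 0, 0, 0, 0, 0.018], [0, 0.03, 0, 0, 0, 0, 0.018], [0, 0.036, 0, 0, 0, 0, 0.018], [0, 0.038, 0, 0, 0, 0, 0.018], [0, 0.038, 0, 0, 0, 0, 0.018]]
  ]
}}

```text
t: 19.1
eef_pos: [0.6395, 0.0891, 0.2616]
ee_rot: [-3.137, -0.004, -0.088]
force: [-0.5, 9.9, 1.7]
width: 0.0216
```

```bash
python3 - <<'E'
from h import *
delta(an(.025,.055,.259),84.94,0);s=arm.get_state();print(s["force"],s["width"])
cv2.imwrite("pics/w20.png",optics.grab_frame("wrist")[:,:,::-1])
cv2.imwrite("pics/d20.png",optics.grab_frame("side")[:,:,::-1])
crop("d20","d20c",190,190,310,300,5)
E
```

```text
shift [-0.0009  0.0008  0.0026] turn [-0.26 -0.26  0.02]
[-0.49285404  9.8507335   1.67628391] 0.021604303002001456
```

View pics/w20.png

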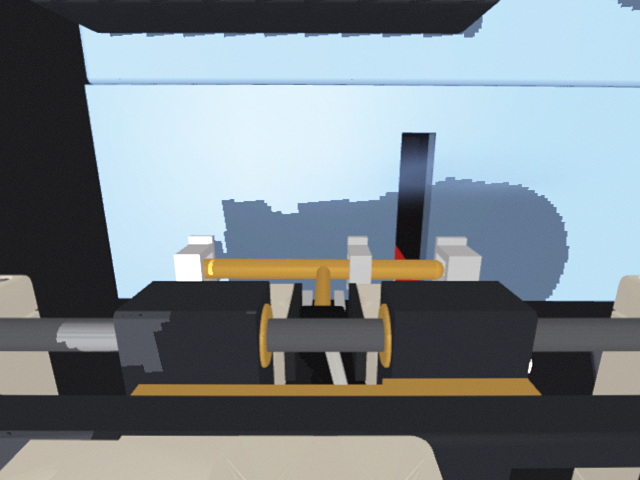

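View pics/d20c.png

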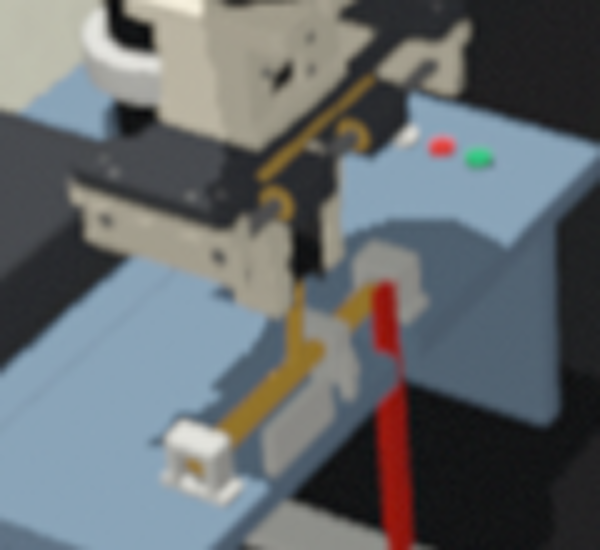

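Emit:
{"method": "jog_arm", "body": {
  "motion": [
    [[0, -0.0005, 0, 0, 0, 0, 0.018], [-0.012, -0.0005, 0.001, 0, 0, 0, 0.018], [-0.023, -0.0005, 0.0045, 0, 0, 0, 0.018], [-0.034, -0.0005, 0.01, 0, 0, 0, 0.018], [-0.043, -0.0005, 0.0175, 0, 0, 0, 0.018], [-0.051, -0.0005, 0.0265, 0, 0, 0, 0.018], [-0.051, -0.0005, 0.0265, 0, 0, 0, 0.018]]
  ],
  "newtons": 8
}}

```text
t: 19.9
eef_pos: [0.5878, 0.0949, 0.2337]
ee_rot: [-3.136, -0.004, -0.088]
force: [0.1, 6.9, -1.7]
width: 0.0196
```

```bash
python3 - <<'E'
from h import *
s=arm.get_state();print(s["force"],s["width"],loc(s["eef_pos"]))
cv2.imwrite("pics/w21.png",optics.grab_frame("wrist")[:,:,::-1])
cv2.imwrite("pics/d21.png",optics.grab_frame("side")[:,:,::-1])
crop("d21","d21c",190,190,310,300,5)
a=cv2.imread("pics/d21c.png");b=cv2.imread("pics/w21.png")
b=cv2.resize(b,(733,550));cv2.imwrite("pics/x21.png",cv2.resize(np.hstack([a,b]),None,fx=.59,fy=.59))
delta(an(-.0355,.055,.197),84.94,0)
E
```

```text
[ 0.12212675  6.92153093 -1.74247367] 0.019585083573472477 [-0.0261  0.057   0.2337]
shift [-0.0096  0.0022  0.0368] turn [-0.3  -0.19  0.04]
```

View pics/x21.png

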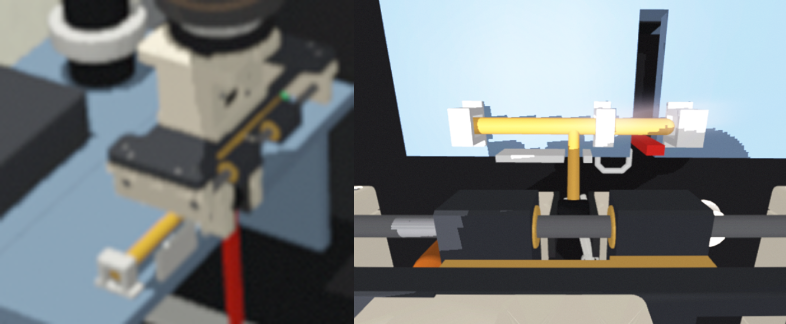

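Emit:
{"method": "jog_arm", "body": {
  "motion": [
    [[-0.003, 0, 0.005, 0, 0, 0, 0.018], [-0.005, 0, 0.0105, 0, 0, 0, 0.018], [-0.007, 0, 0.016, 0, 0, 0, 0.018], [-0.0085, 0, 0.021, 0, 0, 0, 0.018], [-0.0095, 0, 0.027, 0, 0, 0, 0.018], [-0.01, 0, 0.033, 0, 0, 0, 0.018], [-0.01, 0, 0.037, 0, 0, 0, 0.018], [-0.01, 0, 0.037, 0, 0, 0, 0.018]]
  ]
}}

```text
t: 20.8
eef_pos: [0.5778, 0.0959, 0.1962]
ee_rot: [-3.137, -0.002, -0.088]
force: [-0.4, 4.8, 1.1]
width: 0.02
```

```bash
python3 - <<'E'
from h import *
s=arm.get_state();print(s["force"],s["width"],loc(s["eef_pos"]))
cv2.imwrite("pics/w22.png",optics.grab_frame("wrist")[:,:,::-1])
cv2.imwrite("pics/d22.png",optics.grab_frame("side")[:,:,::-1])
crop("d22","d22c",190,190,310,300,5)
a=cv2.imread("pics/d22c.png");b=cv2.imread("pics/w22.png")
b=cv2.resize(b,(733,550));cv2.imwrite("pics/x22.png",cv2.resize(np.hstack([a,b]),None,fx=.59,fy=.59))
E
```

```text
[-0.36013997  4.84080517  1.08216521] 0.019968992212854208 [-0.0362  0.0572  0.1962]
```

View pics/x22.png

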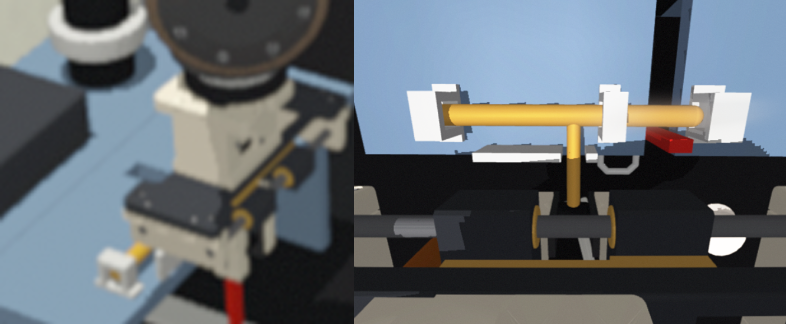

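Emit:
{"method": "jog_arm", "body": {
  "motion": [
    [[0, 0, 0.002, 0, 0, 0, 0.018], [0, 0, 0.004, 0, 0, 0, 0.018], [0, 0, 0.004, 0, 0, 0, 0.018]]
  ]
}}

```text
t: 21.2
eef_pos: [0.5782, 0.096, 0.1931]
ee_rot: [-3.136, -0.004, -0.087]
force: [-2.4, 5.3, 8.6]
width: 0.0198
```

```bash
python3 - <<'E'
from h import *
s=arm.get_state();print(s["force"],s["width"],loc(s["eef_pos"]))
E
```

```text
[-2.41425577  5.31475911  8.64998748] 0.019820306958861226 [-0.0358  0.0573  0.1931]
```

Emit:
{"method": "jog_arm", "body": {
  "motion": [
    [[0, -0.002, 0.003, 0, 0, 0, 0.03], [0, -0.002, 0.002, 0, 0, 0, 0.045], [0, -0.002, 0.001, 0, 0, 0, 0.055], [0, -0.002, 0, 0, 0, 0, 0.055], [0, -0.002, 0, 0, 0, 0, 0.055]]
  ]
}}

```text
t: 21.7
eef_pos: [0.5784, 0.0977, 0.1931]
ee_rot: [-3.137, -0.004, -0.087]
force: [0.1, -0.6, 0.5]
width: 0.0529
```

Emit:
{"method": "jog_arm", "body": {
  "motion": [
    [[0, 0, -0.02, 0, 0, 0, 0.055], [0, 0, -0.05, 0, 0, 0, 0.055], [0, 0, -0.08, 0, 0, 0, 0.055], [-0.02, 0, -0.12, 0, 0, 0, 0.055], [-0.06, 0, -0.15, 0, 0, 0, 0.055], [-0.1, 0, -0.17, 0, 0, 0, 0.055], [-0.1, 0, -0.17, 0, 0, 0, 0.055]]
  ]
}}

```text
t: 22.4
eef_pos: [0.476, 0.1056, 0.3673]
ee_rot: [-3.132, -0.01, -0.086]
force: [0.3, 0.3, 1.1]
width: 0.0547
```

```bash
python3 - <<'E'
from h import *
s=arm.get_state();print(s["force"],s["width"],s["eef_pos"],s["t"])
for n,f in (("side","d23"),("scene","s23"),("wrist","w23")): cv2.imwrite(f"pics/{f}.png",optics.grab_frame(n)[:,:,::-1])
D=cam("side");S=cam("scene");k=an(-.036,.055,.194);print(proj(D,[k,an(.012,0,.21)]),proj(S,[k,an(.012,0,.21)]))
crop("d23","d23c",190,190,310,310,6);crop("s23","s23c",230,230,410,370,4)
E
```

```text
[0.2720066  0.28110967 1.14834612] 0.054723539050673134 [0.47595456 0.10556688 0.36729721] 22.4
[[272.39980444 270.90015043]
 [266.57392617 246.53789371]] [[367.45682734 284.31683461]
 [339.61515054 289.93346099]]
```

View pics/d23c.png

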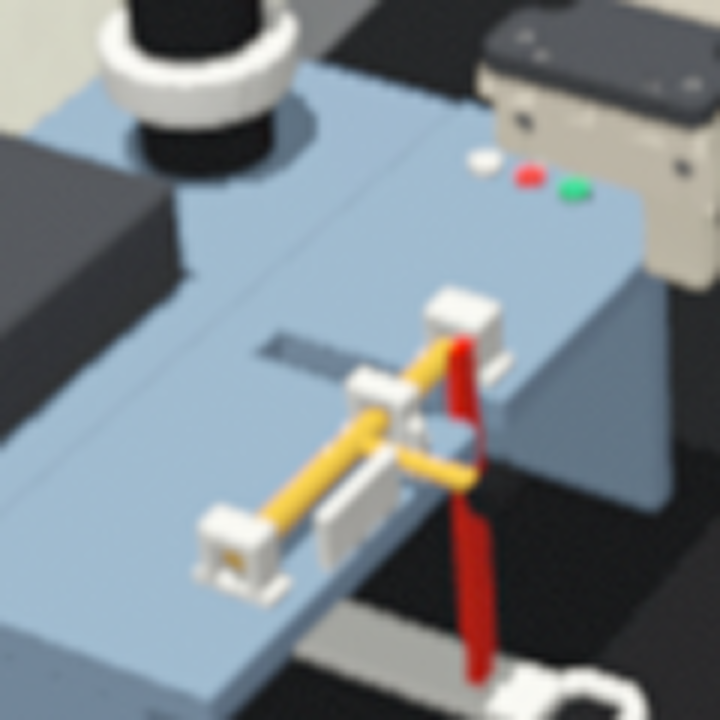

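View pics/d23.png

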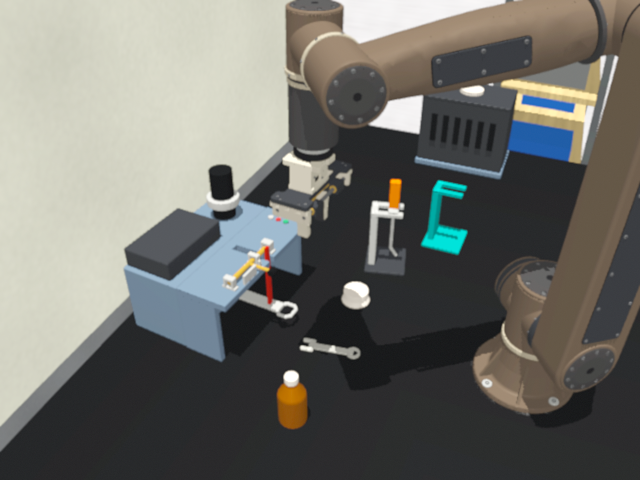

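View pics/w23.png

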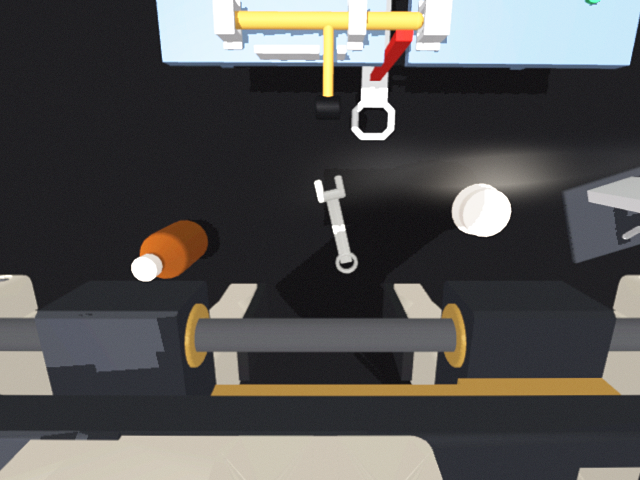

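```bash
python3 - <<'E'
from h import *
c=cam("wrist",pose())
for th in (1.57,1.35): print(th,proj(c,[an(.026-.062*np.sin(th),.055,.194+.062*np.cos(th)),an(.026,.055,.194)]),proj(cam("side"),[an(.026-.053*np.sin(th),.055,.194+.053*np.cos(th))]))
E
```

```text
1.57 [[332.21106944 108.72736392]
 [332.79475894  21.44673551]] [[268.94416271 269.73809331]]
1.35 [[332.46515586 104.90650279]
 [332.79475894  21.44673551]] [[268.20378267 265.45323124]]
```

```bash
python3 -c "
from station import arm
print(arm.job_done())"
```

```text
the job is handed in; nothing more can be done
None
```

The transport lock is set and I handed the job in at about 22.5 s of the 72 s allowed. `job_done` gives no verdict, so what follows rests on my own checks.

**What I did**
- **Rod out:** I took the rod from the grey stand, not the turquoise look-alike, and put the hook down in the eye at a 30° tilt.
- **Pull:** Partway through, joint 3 came close to its limit and the hook rose to about z 0.038, the upper limit for being in the eye. I pushed it back down, cut the tilt to about 18°, and pulled the bar to its stop, where the force was about 17 N.
- **Rod back:** I hung the rod in its fork again and let go.
- **Bolt:** I gripped the knob by its ends and slid the bolt to its stop (about 10 N), with the handle upright. I then turned the handle down into the notch until it stopped (about 9 N).

**Last checks**
- **Drawbar:** The red lug's top is within about 1 px of where it should be with the bar fully out.
- **Rod:** In the side picture it hangs as it did at the start.
- **Bolt:** Its end is in the far block, behind the lug.
- **Handle:** The end of its stem is within about 1 px of the position for 1.57 rad.
- **Bystanders and hand:** The bottle, tub and spanner look unmoved, and the hand is open and clear.

**Disagreements**
- **Eye:** It looked 3–5 mm nearer the robot than the sizes given would put it.
- **Knob:** It looked about 2 mm off in y in the wrist picture.
- **Hook at the stop:** With the full stop load on the bar, the hook tip read about 22 mm from the eye's centre, right at the limit. It read about 16 mm just before, with the bar already out, and about 9 mm after I eased off.

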